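Start the glassware dryer with washed staining jars

TASK

Get the washed staining jars drying: first unscrew the dust cap from the dryer's air inlet and set it down in the shallow dark steel tray, right way up. Then stand every steel jar that lies on the draining mat mouth down over a drying peg of the dryer, one jar to a peg, its rim resting flat on the deck. Last, push the dryer's lever switch fully over to on; do not knock over the wash bottle.

Things in the scene. Friction and masses are not known exactly. Their poses are not given: they have to be found in the camera images.
- dryer: White warm-air glassware dryer, a fixed box 220 mm along its x, 330 mm along its y, flat deck 60 mm above the bench. Origin: centre of its underside on the bench; z up. It carries four upright pegs, a screw-capped air inlet and a lever switch; it stands ahead and to the right, slightly turned.
- peg1 (a point): Foot of an upright drying peg of the dryer, on its axis at deck height (60 mm over the bench). Grey round peg, 22 mm diameter, rounded tip, 69 mm high above the deck. In the dryer's frame it stands at x -65 mm, y -120 mm.
- peg2 (a point): Foot of an upright drying peg of the dryer, on its axis at deck height (60 mm over the bench). Grey round peg, 22 mm diameter, rounded tip, 69 mm high above the deck. In the dryer's frame it stands at x 65 mm, y -120 mm.
- peg3 (a point): Foot of an upright drying peg of the dryer, on its axis at deck height (60 mm over the bench). Grey round peg, 22 mm diameter, rounded tip, 69 mm high above the deck. In the dryer's frame it stands at x -65 mm, y 10 mm.
- peg4 (a point): Foot of an upright drying peg of the dryer, on its axis at deck height (60 mm over the bench). Grey round peg, 22 mm diameter, rounded tip, 69 mm high above the deck. In the dryer's frame it stands at x 65 mm, y 10 mm.
- inlet (a point): Air inlet of the dryer: on the axis of its threaded neck, at deck height (in the dryer's frame x +50 mm, y +125 mm). Upright neck of 34 mm core diameter and 32 mm height, coarse right-handed three-start thread with a lead of 24 mm per turn.
- cap: Grey screw cap, twelve-sided (flats 60 mm apart, one faces its own +x), 40 mm high, hollow below, 0.1 kg. Origin: centre of its lower rim; z up through its top. Starts screwed home, rim on the deck. Unscrews easily, counter-clockwise seen from above, rising 24 mm per turn (2 mm play); free after about 310 degrees (21 mm of rise); cannot be pulled off before.
- switch (a joint): Lever switch of the dryer: steel stick with a black ball (26 mm) at its end, on a grey block. Ball centre 55 mm from the pivot axis, which runs along the dryer's x at dryer x -60, y +125 mm, 22 mm over the deck. 0 rad = off, leaning 0.5 rad to the dryer's +y; grows as pushed towards the dryer's -y; 1.0 = fully on, leaning 0.5 rad the other way. Stays where left; about 1 N moves it.
- switch_tip (a point): Centre of the black ball at the end of the lever switch.
- mat: Black rubber draining mat, fixed, 280 x 360 x 4 mm, ahead and to the left; origin: centre of its underside. The washed jars lie on it.
- tray: Empty shallow dark steel tray, fixed, 130 x 130 mm, walls 14 mm high and 4 mm thick, floor 4 mm thick; beyond the right end of the dryer. Origin: centre of its underside, z up.
- wash_bottle: Clear wash bottle with a white cap, 60 mm diameter, 160 mm high, loose, standing behind the dryer. Origin: centre of its base, z up. A bystander.
- jar1: Square steel staining jar, 50 x 50 mm outside, 100 mm long, one end open, inside 42 x 42 mm and 95 mm deep, 0.22 kg. Own x runs from closed end to mouth. Origin: centre of the long face it lies on at the start; the jar's axis is 25 mm along own z; closed end at x -50, mouth at x +50 mm. Starts lying on the mat, mouth roughly to the right (-y). Two to four of the four jars are present.
- jar1_mouth (a point): Centre of the mouth of jar1, in the plane of its rim.
- jar2: Square steel staining jar, 50 x 50 mm outside, 100 mm long, one end open, inside 42 x 42 mm and 95 mm deep, 0.22 kg. Own x runs from closed end to mouth. Origin: centre of the long face it lies on at the start; the jar's axis is 25 mm along own z; closed end at x -50, mouth at x +50 mm. Starts lying on the mat, mouth roughly to the right (-y). Two to four of the four jars are present.
- jar2_mouth (a point): Centre of the mouth of jar2, in the plane of its rim.
- jar3: Square steel staining jar, 50 x 50 mm outside, 100 mm long, one end open, inside 42 x 42 mm and 95 mm deep, 0.22 kg. Own x runs from closed end to mouth. Origin: centre of the long face it lies on at the start; the jar's axis is 25 mm along own z; closed end at x -50, mouth at x +50 mm. Starts lying on the mat, mouth roughly to the right (-y). Two to four of the four jars are present.
- jar3_mouth (a point): Centre of the mouth of jar3, in the plane of its rim.
- jar4: Square steel staining jar, 50 x 50 mm outside, 100 mm long, one end open, inside 42 x 42 mm and 95 mm deep, 0.22 kg. Own x runs from closed end to mouth. Origin: centre of the long face it lies on at the start; the jar's axis is 25 mm along own z; closed end at x -50, mouth at x +50 mm. Starts lying on the mat, mouth roughly to the right (-y). Two to four of the four jars are present.
- jar4_mouth (a point): Centre of the mouth of jar4, in the plane of its rim.

How it is judged:
By the outcome, as a careful person would: the job done as asked, in the order asked, and still so for the second after the job is handed in, with the robot touching nothing.
Of jar1, jar2, jar3, jar4 only 2 to 4 are there at a start; the rules pass over those that are not, and their reading is None.
At some moment in a run one of jar1, jar2, jar3, jar4 may be knocked a few centimetres aside while the robot is not near it.
It also fails if it takes over 210 s, if anything falls off the work surface, if the arm or the gripper's body presses on something with over 40 N, if the wrist force passes 120 N, or if a joint passes its speed limit or range.

ROBOT

A 6-joint arm with a two-finger parallel gripper is mounted at the origin on the work surface. World frame = base frame: x ahead of the robot, y to its left, z up, the work surface at z = 0. Lengths are in mm, angles in rad, forces in N, time in s.
With the tool pointing down it reaches from about 350 to 775 mm from the base axis. Payload 7.3 kg.
Tool frame: the origin (TCP) lies on the mounting face of the last link; the fingertips stand 178 mm ahead of it and the grasp point (between the pads) lies 159 mm ahead of it; z points along the fingers, y is the line along which they close (so a half turn about z gives the same grasp; the last joint's range is limited). The gripper opens to 92 mm and grips with 3 to 60 N. Pads are 19 mm wide; open, the fingers measure 130 mm over their backs; the gripper's body (75 mm by 190 mm) begins 47 mm behind the grasp point.
Start: joints at [-1.283, 0.342, 1.524, -0, 1.275, -0.146], TCP at [220.688, -476.366, 404.741] pointing down, gripper open.
Joint ranges: [-2.53, 2.53], [-0.77, 2.02], [0.04, 2.7], [-1, 4.14], [0.28, 2.66], [-3.11, 3.11]. Speed limits (rad/s): [2.57, 2.57, 3.14, 3.14, 3.14, 3.14].

INTERFACE

Orientations are given as [roll, pitch, yaw] about the fixed x, y, z axes, in that order (R = Rz(yaw) Ry(pitch) Rx(roll)).
In Python, from plant import bot gives the robot as it stands.
- The arm moves only by the shell command python3 shift.py 'ROWS'. ROWS is a JSON list of rows, 1 to 5 of them, each of 5 numbers: the finger opening in mm, then dx, dy, dz in mm, then a turn about the tool's z in rad; each row is the pose to reach, as a shift and turn from the pose commanded when the command began, along the tool's axes at that moment; what a row does not reach only later rows make up. A row lasts 1/8 s, in which the tool goes at most 62.5 mm and 0.188 rad, less where a joint would pass 70% of its speed; a pose out of reach is approached as far as the arm can. The fingers move at their own pace and stop on an object; the grip force is fixed at half the most. Time passes only in rows, so rows that do not move let the fingers close. It prints the time, the measured TCP pose, the force, the opening and the grip force at its end.
- bot.get_obs(): the state, without advancing time (a new reading comes with each control period).
- bot.capture(name): name is "side" or "top"; returns a dict with "color" (480x640x3 uint8, red, green, blue), "K" (3x3 intrinsics, pixels), "R" (3x3) and "t" (3): a world point X has camera coordinates R X + t. Camera axes: x right, y down, z forward; pixel columns grow to the right and rows downward; lengths in mm; the calibration is good to about 2 mm. A picture is of the moment at which its call begins. There is no depth.
- bot.close_job(): hands the job in; it is judged then, once.
The state is a dict: "time": time; "joint_positions": joint angles; "dq": joint speeds; "tau": joint torques, N m; "tool_pos": TCP position; "tcp_rot": TCP orientation; "contact_force": force on the tool from outside, world axes, zero at the start; "moment": the same for the moment, N m; "grip_width": finger opening in mm; "finger_force": force on a finger pad.
Only numpy, scipy, OpenCV 4.12 (cv2) and the standard library are available. Lean on these libraries where they do the work, as an engineer would, in place of code of your own. Each camera call takes 0.05 s, during which the arm holds its last target. There are 200 camera calls.

## Working session

There is one attempt and no reset: what is moved stays moved. The work goes in short steps, Python scripts to look and compute and a shell command to move; the robot and the scene stay as the last step left them, time stands still between calls to the robot, and variables do not carry over. Pictures are saved under pics/ and viewed, at most 14 in all, crops included, and the job is handed in when it is done.

```bash
ls; mkdir -p pics; python3 - <<'E'
from plant import bot
import cv2
for n in("side","top"):
    c=bot.capture(n); cv2.imwrite(f"pics/{n}0.png",c["color"][:,:,::-1]); print(n,c["K"],c["R"],c["t"])
o=bot.get_obs(); print(o)
E
```

```text
pics
plant.py
shift.py
side [[571.74047335   0.         323.48691766]
 [  0.         571.74047335 235.87426832]
 [  0.           0.           1.        ]] [[-0.91909536 -0.39387404 -0.01126765]
 [-0.25846555  0.62421396 -0.73726012]
 [ 0.29742105 -0.67470006 -0.67551503]] [ 512.92326182  260.79068132 1161.60535471]
top [[435.70053248   0.         319.94055242]
 [  0.         435.70053248 250.15537418]
 [  0.           0.           1.        ]] [[-0.01699808 -0.99956798  0.02397754]
 [-0.99481318  0.01450212 -0.10067983]
 [ 0.10028861 -0.02556453 -0.99462991]] [-59.19636123 597.5896887  947.89575033]
{'time': 0.1, 'joint_positions': array([-1.28299624e+00,  3.42687219e-01,  1.52490485e+00,  3.91347721e-06,
        1.27541347e+00, -1.46020851e-01]), 'dq': array([-0.00067279, -0.00258211, -0.0013156 ,  0.00043257, -0.00097911,
        0.00151257]), 'tau': array([ 1.97742040e-03, -4.32001948e+01, -2.44694352e+01,  7.18823285e-02,
        5.26106742e-02, -2.09365214e-05]), 'tool_pos': array([ 220.6578776 , -476.25484765,  404.10236095]), 'tcp_rot': array([-3.14019535e+00, -2.09280076e-04,  4.33819648e-01]), 'contact_force': array([-0.47714466, -1.28723926, -0.6057082 ]), 'moment': array([ 0.03496543, -0.01730198,  0.00199212]), 'finger_force': 0.0, 'grip_width': 91.74305115541677}
```
View pics/side0.png

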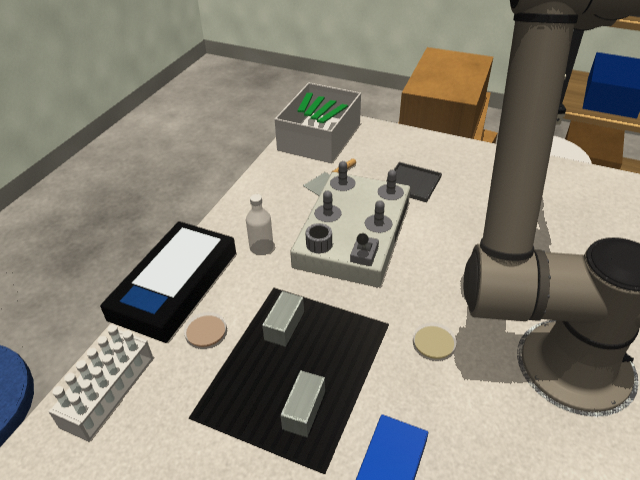

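View pics/top0.png

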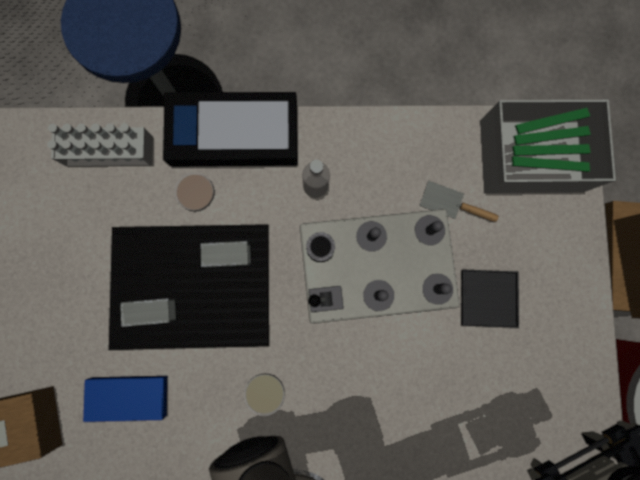

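The side view shows the dryer around (350,235), with the cap at (318,238), the lever ball at (363,240) and four pegs. The tray is at (415,182) and the bottle at (258,225). In the top view the mat spans (110–270, 225–350) with two jars at (225,254) and (147,313), the cap is at (320,247), the ball at (315,300), the tray at (490,298) and the bottle at (316,180).

```bash
cat > h.py <<'E'
import numpy as np, cv2
from plant import bot
def proj(c,X):
    p=c["K"]@(c["R"]@np.asarray(X,float)+c["t"]); return p[:2]/p[2]
def ray(c,uv):
    d=c["R"].T@np.linalg.inv(c["K"])@np.array([uv[0],uv[1],1.]); return -c["R"].T@c["t"],d
def onz(c,uv,z):
    o,d=ray(c,uv); return o+d*(z-o[2])/d[2]
def tri(c1,u1,c2,u2):
    A=[];b=[]
    M=np.zeros((3,3));v=np.zeros(3)
    for c,u in((c1,u1),(c2,u2)):
        o,d=ray(c,u);d/=np.linalg.norm(d);P=np.eye(3)-np.outer(d,d);M+=P;v+=P@o
    return np.linalg.solve(M,v)
E
python3 - <<'E'
import cv2
a=cv2.imread("pics/top0.png")[165:325,295:525]; cv2.imwrite("pics/tc.png",cv2.resize(a,None,fx=3.4,fy=3.4,interpolation=cv2.INTER_CUBIC))
a=cv2.imread("pics/side0.png")[155:290,235:455]; cv2.imwrite("pics/sc.png",cv2.resize(a,None,fx=3.6,fy=3.6,interpolation=cv2.INTER_CUBIC))
E
```

View pics/tc.png

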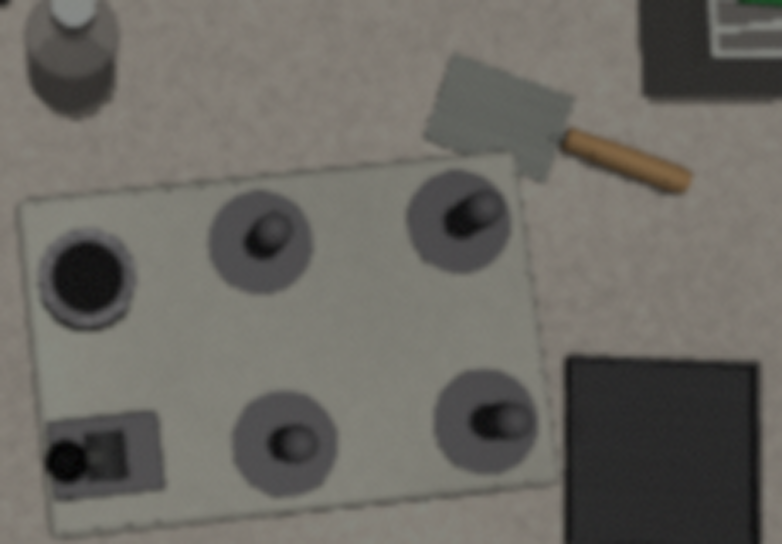

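View pics/sc.png

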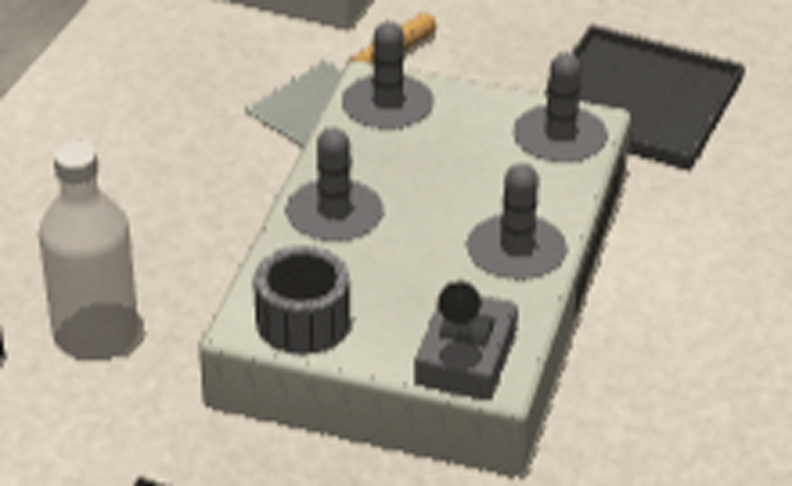

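The crops show the deck corners (top crop px (18,203), (515,153), (557,483), (53,535)), the flat grey discs at the four peg feet, the ball at top (67,461) / side (460,301), and the cap top at top (87,279) / side (302,275).

```bash
cat > dry.py <<'E'
from h import *
ct=bot.capture("top");cs=bot.capture("side")
T=lambda u,v:(u/3.4+295-.35,v/3.4+165-.35); S=lambda u,v:(u/3.6+235-.36,v/3.6+155-.36)
L=[];W=[]
for xy,t,s in [((65,10),(261,242),(335,209)),((65,-120),(459,221),(387,101)),((-65,10),(285,444),(517,246)),((-65,-120),(485,421),(561,132))]:
    a=onz(ct,T(*t),60);b=onz(cs,S(*s),60);print(xy,a[:2].round(1),b[:2].round(1)); L.append(xy);W.append((a+b)[:2]/2)
for xy,t in [((110,165),(18,203)),((110,-165),(515,153)),((-110,-165),(557,483)),((-110,165),(53,535))]:
    print(xy,onz(ct,T(*t),60).round(1))
L=np.array(L,float);W=np.array(W)
l=L-L.mean(0);w=W-W.mean(0);th=np.arctan2((l[:,0]*w[:,1]-l[:,1]*w[:,0]).sum(),(l*w).sum())
R=np.array([[np.cos(th),-np.sin(th)],[np.sin(th),np.cos(th)]]);c=W.mean(0)-R@L.mean(0)
print("dryer",c.round(1),th,"res",(W-(L@R.T+c)).round(1).tolist())
np.save("dryer.npy",[*c,th])
print("inlet",R@[50,125]+c,"pred switch",R@[-60,151.4]+c)
print("cap tri",tri(ct,T(87,279),cs,S(302,275)),"ball",tri(ct,T(67,461),cs,S(460,301)))
print("tray",[onz(ct,u,14).round(1)[:2].tolist() for u in [(461.5,270),(518,270),(518,327),(462,327)]])
print("bottle",tri(ct,T(75,12),cs,S(77,155)).round(1))
E
cat > jars.py <<'E'
from h import *
def jars(show=True):
    out={}
    for n in("top","side"):
        c=bot.capture(n);im=c["color"].astype(int)
        poly=np.array([proj(c,p) for p in MAT]).astype(np.int32)
        m=np.zeros(im.shape[:2],np.uint8);cv2.fillConvexPoly(m,poly,255)
        b=((im.sum(2)>150)&(m>0)).astype(np.uint8)
        f,_,st,ce=cv2.connectedComponentsWithStats(b)
        for i in range(1,f):
            if st[i,4]<150: continue
            v=im.sum(2)[ce is not None and _==i]
            top=((_==i)&(im.sum(2)>np.median(v)*0.85)).astype(np.uint8)
            top=cv2.morphologyEx(top,cv2.MORPH_OPEN,np.ones((3,3),np.uint8))
            k=max(cv2.findContours(top,0,1)[0],key=cv2.contourArea)
            P=np.array([onz(c,q[0],54)[:2] for q in k],np.float32)
            r=cv2.minAreaRect(P);bx=cv2.boxPoints(r)
            e=[bx[1]-bx[0],bx[2]-bx[1]];e=e[0] if np.linalg.norm(e[0])>np.linalg.norm(e[1]) else e[1]
            if e[1]>0:e=-e
            print(n,"ctr",np.round(r[0],1),"size",np.round(r[1],1),"mouth yaw",round(float(np.arctan2(e[1],e[0])),3),"area",st[i,4])
        if n=="top":print("matcorner",[onz(c,u,4).round(0)[:2].tolist() for u in [(111,227),(269,226),(269,346),(110,349)]])
MAT=[(660,60,4),(660,440,4),(320,440,4),(320,60,4)]
if __name__=="__main__":jars()
E
python3 dry.py; python3 jars.py
```

```text
(65, 10) [ 623.6 -181.3] [ 623.7 -181.5]
(65, -120) [ 635.5 -310.4] [ 636.2 -309.9]
(-65, 10) [ 493.8 -192.9] [ 494.3 -192.8]
(-65, -120) [ 506.2 -321.6] [ 506.  -323.4]
(110, 165) [651.1 -25.   60. ]
(110, -165) [ 679.8 -349.    60. ]
(-110, -165) [ 466.1 -366.1   60. ]
(-110, 165) [439.3 -44.5  60. ]
dryer [ 559.8 -197. ] 0.0927869311957085 res [[0.0, -0.4], [0.2, 0.3], [-0.1, 0.2], [-0.1, -0.1]]
inlet [598.01213398 -67.87179438] pred switch [486.03925056 -51.77728046]
cap tri [597.27171524 -67.287672   102.3895196 ] ball [486.40388201 -53.22436607 131.07600355]
tray [[547.8, -392.9], [545.8, -523.9], [416.4, -515.7], [418.9, -387.6]]
bottle [749.7 -61.1 158.1]
top ctr [490.2 236.5] size [363.5 322.1] mouth yaw -1.575 area 6868
top ctr [589.7 142. ] size [49.1 97.7] mouth yaw -1.546 area 1176
top ctr [466.4 310.7] size [49.9 99.2] mouth yaw -1.506 area 1301
matcorner [[660.0, 409.0], [657.0, 48.0], [384.0, 49.0], [384.0, 403.0]]
side ctr [589.7 144.8] size [50.  94.3] mouth yaw -1.543 area 1435
side ctr [406.  334.8] size [478.8 236. ] mouth yaw -2.242 area 7601
side ctr [466.2 310.8] size [49.7 99.6] mouth yaw -1.498 area 1917
```

```bash
python3 - <<'E'
from h import *
c=bot.capture("side");g=c["color"].sum(2).astype(np.float32)
A=np.arange(-40,200,1)   # azimuth deg
prof=np.zeros(len(A))
for z in (72,76,80,84,88):
    uv=np.array([proj(c,(598+30.5*np.cos(np.radians(a)),-67.9+30.5*np.sin(np.radians(a)),z)) for a in A],np.float32)
    prof+=cv2.remap(g,uv[None,:,0],uv[None,:,1],cv2.INTER_LINEAR)[0]/5
o=-c["R"].T@c["t"];print("cam az",np.degrees(np.arctan2(o[1]+68,o[0]-598)))
for a,p in list(zip(A,prof))[::3]:print(a,round(p),end="; ")
d=prof-cv2.GaussianBlur(prof[None].astype(np.float32),(0,0),12)[0]
s=slice(40+40,200)
print(max(range(30),key=lambda ph:-d[[i for i in range(90,200) if (A[i]-ph)%30==0]].sum()))
E
```

```text
cam az 114.4262196933623
-40 112; -37 110; -34 108; -31 112; -28 116; -25 117; -22 149; -19 211; -16 278; -13 338; -10 394; -7 393; -4 374; -1 349; 2 313; 5 277; 8 241; 11 210; 14 197; 17 210; 20 225; 23 235; 26 233; 29 218; 32 191; 35 151; 38 133; 41 139; 44 146; 47 153; 50 158; 53 152; 56 143; 59 134; 62 130; 65 123; 68 136; 71 156; 74 163; 77 164; 80 166; 83 167; 86 166; 89 147; 92 110; 95 134; 98 157; 101 166; 104 169; 107 170; 110 169; 113 166; 116 166; 119 161; 122 108; 125 127; 128 166; 131 167; 134 168; 137 168; 140 162; 143 160; 146 160; 149 130; 152 109; 155 139; 158 161; 161 160; 164 159; 167 156; 170 152; 173 145; 176 136; 179 127; 182 148; 185 223; 188 289; 191 348; 194 394; 197 427; 3
```

```bash
cat > go.py <<'E'
# go.py x y zgrasp yawdeg : tool-axis shift to bring the grasp point there
import sys; from h import *
x,y,z,yaw=map(float,sys.argv[1:5]); o=bot.get_obs(); p=o["tool_pos"]; r,pi,a=o["tcp_rot"]
from scipy.spatial.transform import Rotation as Ro
R=Ro.from_euler("xyz",[r,pi,a]).as_matrix()
g=p+R[:,2]*159
d=R.T@(np.array([x,y,z])-g); t=-(np.radians(yaw)-a); t=(t+np.pi)%(2*np.pi)-np.pi
print("grasp",g.round(1),"yaw",round(np.degrees(a),1),"q",o["joint_positions"].round(2),"t",o["time"],"| shift",d.round(1),"turn",round(t,3),"rows",round(np.linalg.norm(d)/62.5,1),round(abs(t)/.188,1))
E
python3 go.py 598 -68 180 -72.5
```

```text
grasp [ 220.7 -476.3  245.6] yaw 24.9 q [-1.28  0.34  1.52 -0.    1.28 -0.15] t 0.35 | shift [ 514.  -211.9   65.6] turn 1.699 rows 9.0 9.0
```

```bash
python3 shift.py '[[92,56,-23,0,0.18],[92,112,-46,0,0.37],[92,168,-70,0,0.56],[92,224,-93,0,0.75],[92,280,-116,0,0.92]]'; python3 go.py 598 -68 180 -72.5
```

```text
time: 0.98
tool_pos: [410.7, -270.5, 404.9]
tcp_rot: [3.141, -0.001, -0.405]
contact_force: [0.2, -0.4, -0.1]
grip_width: 91.7
finger_force: 0.0
grasp [ 410.8 -270.6  245.9] yaw -23.2 q [-0.74  0.28  1.61 -0.    1.25  1.24] t 0.975 | shift [  92.2 -260.    65.9] turn 0.86 rows 4.5 4.6
```

```bash
python3 shift.py '[[92,0,0,0,0],[92,0,0,0,0]]' >/dev/null; python3 go.py 598 -68 180 -72.5
```

```text
grasp [ 409.6 -272.1  245.7] yaw -22.8 q [-0.74  0.28  1.61 -0.    1.25  1.23] t 1.225 | shift [  94.8 -261.1   65.6] turn 0.868 rows 4.6 4.6
```

```bash
python3 shift.py '[[92,20,-55,10,0.18],[92,40,-110,25,0.37],[92,60,-165,40,0.56],[92,80,-220,55,0.75],[92,95,-261,65,0.87]]' >/dev/null;  python3 shift.py '[[92,0,0,0,0],[92,0,0,0,0]]' >/dev/null; python3 go.py 597.7 -67.7 92 -72.5
```

```text
grasp [598.3 -70.  180.5] yaw -72.7 q [-0.24  0.54  1.4  -0.    1.21  2.6 ] t 2.1 | shift [-2.4 -0.2 88.5] turn -0.003 rows 1.4 0.0
```

```bash
python3 shift.py '[[92,-2,0,45,0],[92,-2,0,88,0],[92,-2,0,88,0]]' ; python3 shift.py '[[50,0,0,0,0],[50,0,0,0,0],[50,0,0,0,0],[50,0,0,0,0]]'; python3 go.py 597.7 -67.7 92 -72.5
```

```text
time: 2.48
tool_pos: [596.5, -68.3, 249.5]
tcp_rot: [3.136, 0.003, -1.271]
contact_force: [-0.1, 0.1, -0.2]
grip_width: 91.9
finger_force: 0.0
time: 2.98
tool_pos: [598.4, -66.6, 252.9]
tcp_rot: [-3.14, -0.001, -1.269]
contact_force: [-0.9, 0.3, 4.9]
grip_width: 61.0
finger_force: 30.0
grasp [598.6 -66.7  93.9] yaw -72.7 q [-0.24  0.63  1.49 -0.    1.02  2.6 ] t 2.975 | shift [0.7 1.2 1.9] turn -0.004 rows 0.0 0.0
```

```bash
for i in 1; do python3 shift.py '[[50,0,0,-0.7,-0.18],[50,0,0,-1.4,-0.36],[50,0,0,-2.1,-0.54],[50,0,0,-2.8,-0.72],[50,0,0,-3.5,-0.92]]'; done; python3 shift.py '[[50,0,0,0,0]]'; python3 go.py 598 -68 92 -72.5
```

```text
time: 3.6
tool_pos: [598.0, -66.6, 255.5]
tcp_rot: [3.141, 0.0, -0.356]
contact_force: [-1.8, -0.8, 1.5]
grip_width: 61.0
finger_force: 30.0
time: 3.72
tool_pos: [598.2, -66.4, 255.5]
tcp_rot: [-3.142, -0.0, -0.364]
contact_force: [-0.1, -0.1, 1.9]
grip_width: 60.6
finger_force: 30.0
grasp [598.3 -66.4  96.5] yaw -20.8 q [-0.24  0.63  1.49  0.    1.02  1.7 ] t 3.725 | shift [0.3 1.6 4.5] turn 0.902 rows 0.1 4.8
```

```bash
python3 shift.py '[[50,0,0,-0.7,-0.18],[50,0,0,-1.4,-0.36],[50,0,0,-2.1,-0.54],[50,0,0,-2.8,-0.72],[50,0,0,-3.5,-0.92]]';python3 shift.py '[[50,0,0,-0.7,-0.18],[50,0,0,-1.4,-0.36],[50,0,0,-2.1,-0.54],[50,0,0,-2.8,-0.72],[50,0,0,-3.5,-0.92]]'; python3 shift.py '[[50,0,0,0,0]]'; python3 go.py 598 -68 92 -72.5
```

```text
time: 4.35
tool_pos: [598.2, -66.9, 259.0]
tcp_rot: [3.141, 0.0, 0.547]
contact_force: [-1.5, -2.7, 2.1]
grip_width: 60.7
finger_force: 30.0
time: 4.97
tool_pos: [598.3, -67.1, 262.4]
tcp_rot: [3.141, 0.001, 1.454]
contact_force: [-0.3, -2.6, 0.6]
grip_width: 61.1
finger_force: 30.0
time: 5.1
tool_pos: [598.5, -67.0, 262.5]
tcp_rot: [3.14, 0.001, 1.448]
contact_force: [2.1, -4.7, -0.3]
grip_width: 61.5
finger_force: 30.0
grasp [598.8 -67.2 103.5] yaw 83.0 q [-0.24  0.62  1.48 -0.    1.04 -0.12] t 5.1 | shift [-0.8 -0.7 11.5] turn 2.713 rows 0.2 14.4
```

```bash
python3 shift.py '[[50,0,0,-0.7,-0.18],[50,0,0,-1.4,-0.36],[50,0,0,-2.1,-0.54],[50,0,0,-2.8,-0.72],[50,0,0,-3.5,-0.92]]';python3 shift.py '[[50,0,0,-0.7,-0.18],[50,0,0,-1.4,-0.36],[50,0,0,-2.1,-0.54],[50,0,0,-2.8,-0.72],[50,0,0,-3.5,-0.92]]'; python3 shift.py '[[50,0,0,-0.7,-0.18],[50,0,0,-1.4,-0.36],[50,0,0,-2.1,-0.54],[50,0,0,-2.8,-0.72],[50,0,0,-3.5,-0.88]]';python3 shift.py '[[50,0,0,0,0]]'; python3 go.py 598 -68 92 -72.5
python3 - <<'E'
from h import *
c=bot.capture("side");cv2.imwrite("pics/cap1.png",cv2.resize(c["color"][130:310,230:450,::-1],None,fx=3,fy=3))
E
```

```text
time: 5.72
tool_pos: [598.4, -66.9, 265.9]
tcp_rot: [-3.141, 0.001, 2.359]
contact_force: [0.3, -3.0, 0.2]
grip_width: 60.7
finger_force: 30.0
time: 6.35
tool_pos: [598.4, -66.5, 269.4]
tcp_rot: [-3.141, 0.001, -3.016]
contact_force: [0.6, -1.0, 0.7]
grip_width: 61.0
finger_force: 30.0
time: 6.98
tool_pos: [598.2, -66.2, 272.6]
tcp_rot: [3.141, 0.0, -2.137]
contact_force: [0.3, -0.9, -0.3]
grip_width: 60.7
finger_force: 30.0
time: 7.1
tool_pos: [598.2, -66.2, 272.6]
tcp_rot: [3.141, 0.0, -2.142]
contact_force: [-0.6, 0.2, 1.5]
grip_width: 61.1
finger_force: 30.0
grasp [598.1 -66.2 113.6] yaw -122.7 q [-0.24  0.61  1.47  0.    1.06 -2.81] t 7.1 | shift [ 1.6 -0.9 21.6] turn -0.876 rows 0.3 4.7
```

View pics/cap1.png

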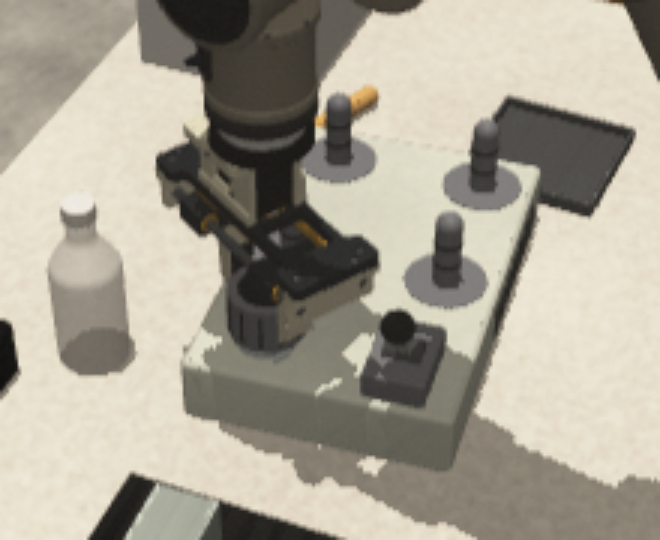

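The cap, at (265,310) in the crop, has risen off the deck with the gripper. I'll turn a bit further and lift gently.

```bash
python3 shift.py '[[50,0,0,-0.8,-0.15],[50,0,0,-1.2,-0.22],[50,0,0,-3,-0.22],[50,0,0,-6,-0.22]]'; python3 go.py 598 -68 150 -122
```

```text
time: 7.65
tool_pos: [598.1, -66.5, 278.6]
tcp_rot: [3.141, -0.0, -1.919]
contact_force: [0.7, -0.0, -0.6]
grip_width: 61.2
finger_force: 30.0
grasp [598.1 -66.4 119.6] yaw -110.0 q [-0.24  0.6   1.47  0.    1.07 -3.03] t 7.65 | shift [  1.5  -0.5 -30.4] turn 0.21 rows 0.5 1.1
```

```bash
python3 shift.py '[[50,0,0,-35,0],[50,0,0,-68,0],[50,0,0,-68,0.15],[50,0,0,-68,0.3]]' >/dev/null; python3 shift.py '[[50,0,0,0,0]]'; python3 go.py 482 -455 185 178.5
```

```text
time: 8.28
tool_pos: [598.1, -66.5, 346.9]
tcp_rot: [-3.141, 0.0, -2.216]
contact_force: [-0.2, -0.4, -0.2]
grip_width: 60.9
finger_force: 30.0
grasp [598.1 -66.5 187.9] yaw -127.0 q [-0.24  0.53  1.39 -0.    1.22 -2.73] t 8.275 | shift [ 380.2 -140.8    2.9] turn 0.952 rows 6.5 5.1
```

```bash
python3 shift.py '[[50,55,-20,0,0.18],[50,110,-41,0,0.36],[50,165,-61,0,0.54],[50,220,-82,0,0.72],[50,275,-102,0,0.9]]' >/dev/null; python3 shift.py '[[50,0,0,0,0],[50,0,0,0,0]]'; python3 go.py 482 -455 185 178.5
```

```text
time: 9.15
tool_pos: [514.5, -347.5, 346.5]
tcp_rot: [3.141, -0.0, -3.114]
contact_force: [0.2, 1.2, -0.8]
grip_width: 61.0
finger_force: 30.0
grasp [ 514.4 -347.4  187.5] yaw -178.4 q [-0.72  0.56  1.33  0.    1.25 -2.32] t 9.15 | shift [  35.4 -106.7    2.4] turn 0.054 rows 1.8 0.3
```

```bash
python3 shift.py '[[50,18,-53,0,0.05],[50,35,-107,2,0.05],[50,35,-107,50,0.05],[50,35,-107,100,0.05],[50,35,-107,138,0.05]]' >/dev/null; python3 shift.py '[[50,0,0,0,0],[50,0,0,5,0],[50,0,0,5,0]]'; python3 go.py 482 -455 37 178.5
```

```text
time: 10.15
tool_pos: [483.1, -455.5, 205.6]
tcp_rot: [-3.139, 0.002, 3.119]
contact_force: [-0.1, -0.1, -0.5]
grip_width: 61.1
finger_force: 30.0
grasp [ 483.4 -455.9   46.6] yaw 178.7 q [-0.87  0.78  1.33  0.    1.03 -2.42] t 10.15 | shift [1.4 0.9 9.6] turn 0.004 rows 0.2 0.0
```

```bash
python3 shift.py '[[50,0,0,3,0],[50,0,0,6,0],[50,0,0,8,0],[50,0,0,8,0]]'; python3 shift.py '[[50,0,0,1,0],[50,0,0,2,0],[50,0,0,2,0]]'; python3 go.py 482 -455 37 178.5
```

```text
time: 10.65
tool_pos: [482.3, -455.6, 196.8]
tcp_rot: [-3.141, 0.0, 3.118]
contact_force: [-2.0, 1.6, 5.9]
grip_width: 61.2
finger_force: 30.0
time: 11.02
tool_pos: [482.3, -455.5, 196.8]
tcp_rot: [-3.141, 0.001, 3.118]
contact_force: [-4.7, 6.1, 17.6]
grip_width: 60.8
finger_force: 30.0
grasp [ 482.5 -455.7   37.8] yaw 178.6 q [-0.87  0.8   1.33 -0.    1.01 -2.42] t 11.025 | shift [0.5 0.7 0.8] turn 0.003 rows 0.0 0.0
```

```bash
python3 shift.py '[[50,0,0,-2,0],[76,0,0,-2,0],[76,0,0,-2,0],[76,0,0,-2,0]]';python3 shift.py '[[76,0,0,-20,0],[92,0,0,-80,0],[92,0,0,-142,0],[92,0,0,-162,0]]'>/dev/null; python3 shift.py '[[92,0,0,0,0]]';python3 jars.py; python3 - <<'E'
from h import *
c=bot.capture("side");cv2.imwrite("pics/tray.png",cv2.resize(c["color"][110:310,230:500,::-1],None,fx=2.5,fy=2.5))
E
python3 go.py 580 170 200 90
```

```text
time: 11.52
tool_pos: [482.3, -455.6, 195.3]
tcp_rot: [3.141, -0.0, 3.118]
contact_force: [-0.3, -0.9, 0.7]
grip_width: 76.2
finger_force: 0.0
time: 12.15
tool_pos: [482.4, -455.6, 361.3]
tcp_rot: [-3.137, 0.004, 3.118]
contact_force: [0.2, 0.5, 0.2]
grip_width: 91.9
finger_force: 0.0
top ctr [490.2 236.5] size [363.5 322.1] mouth yaw -1.575 area 6886
top ctr [589.7 142. ] size [49.1 97.7] mouth yaw -1.546 area 1185
top ctr [466.2 310.9] size [49.5 98.7] mouth yaw -1.504 area 1312
matcorner [[660.0, 409.0], [657.0, 48.0], [384.0, 49.0], [384.0, 403.0]]
side ctr [589.7 144.8] size [50.  94.3] mouth yaw -1.543 area 1448
side ctr [406.3 334.6] size [478.8 235.3] mouth yaw -2.242 area 7609
side ctr [466.1 311.1] size [49.6 99. ] mouth yaw -1.498 area 1918
grasp [ 481.9 -455.   197.4] yaw 178.6 q [-0.87  0.64  1.17 -0.    1.34 -2.42] t 12.3 | shift [-83.3 627.1  -1.6] turn 1.547 rows 10.1 8.2
```

View pics/tray.png

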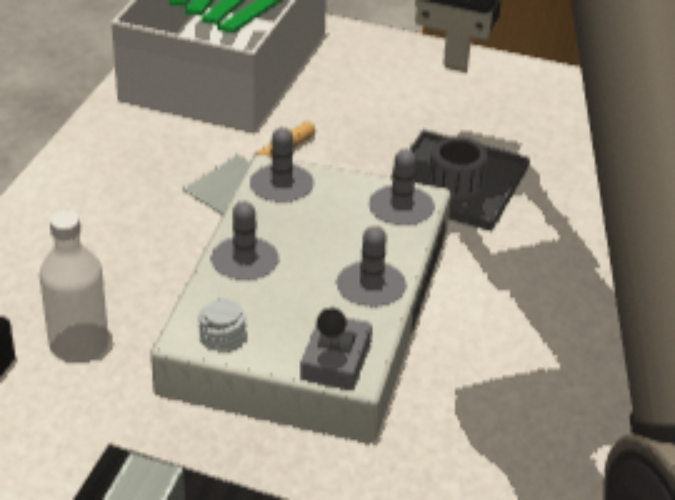

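The cap stands upright in the tray at (460,165) in the crop. Now for the first jar.

```bash
python3 shift.py '[[92,-8,60,0,0.18],[92,-16,120,0,0.36],[92,-24,180,0,0.54],[92,-33,240,0,0.72],[92,-42,300,0,0.9]]' >/dev/null; python3 shift.py '[[92,0,0,0,0],[92,0,0,0,0]]'>/dev/null; python3 go.py 588.8 178.5 150 91.5
```

```text
grasp [ 530.8 -159.6  197.7] yaw 127.7 q [-0.43  0.44  1.51 -0.    1.19 -1.09] t 13.175 | shift [232.  252.7  47.7] turn 0.632 rows 5.5 3.4
```

```bash
python3 shift.py '[[92,40,43,0,0.15],[92,80,86,0,0.3],[92,120,130,0,0.45],[92,160,173,20,0.63],[92,200,216,40,0.63]]' >/dev/null; python3 shift.py '[[92,0,0,0,0],[92,0,0,0,0]]'>/dev/null; python3 go.py 588.8 178.5 29 91.5; python3 jars.py
```

```text
grasp [580.5 127.8 158.6] yaw 91.4 q [ 0.09  0.55  1.45 -0.    1.15  0.06] t 14.05 | shift [ 50.6   9.6 129.5] turn -0.001 rows 2.2 0.0
top ctr [621.7 276. ] size [ 64.3 152. ] mouth yaw -1.565 area 2315
top ctr [625.8 180.2] size [59.1 26.4] mouth yaw -3.012 area 357
top ctr [491.2 384.9] size [321.8  65.3] mouth yaw -3.14 area 4475
top ctr [592.3 106.1] size [50.8 38.2] mouth yaw -3.08 area 391
top ctr [542.4 198.2] size [54.5 75.5] mouth yaw -1.564 area 586
top ctr [525.1 359.7] size [24.3 57.7] mouth yaw -0.102 area 364
top ctr [427.9 265.3] size [225.2 129.5] mouth yaw -1.772 area 4125
top ctr [358.5 101.3] size [93.1 60.4] mouth yaw -1.592 area 1213
matcorner [[660.0, 409.0], [657.0, 48.0], [384.0, 49.0], [384.0, 403.0]]
side ctr [590.4 145.8] size [51.  96.4] mouth yaw -1.522 area 1458
side ctr [421.8 372. ] size [427.8 205.7] mouth yaw -2.377 area 7617
side ctr [465.9 311.1] size [50.1 98.9] mouth yaw -1.494 area 1953
```

```bash
python3 shift.py '[[92,50,10,0,0],[92,50,10,60,0],[92,50,10,110,0],[92,50,10,129,0],[92,50,10,129,0]]'; python3 shift.py '[[30,0,0,0,0],[30,0,0,0,0],[30,0,0,0,0],[30,0,0,0,0],[30,0,0,0,0]]'; python3 go.py 588.8 178.5 29 91.5
```

```text
time: 14.78
tool_pos: [589.3, 178.5, 189.0]
tcp_rot: [-3.141, 0.0, 1.595]
contact_force: [0.4, -0.2, -0.1]
grip_width: 91.6
finger_force: 0.0
time: 15.4
tool_pos: [589.0, 179.7, 189.5]
tcp_rot: [3.141, 0.0, 1.596]
contact_force: [-0.4, -0.2, 1.5]
grip_width: 49.4
finger_force: 30.0
grasp [589.  179.7  30.5] yaw 91.5 q [ 0.17  0.73  1.49 -0.    0.91  0.15] t 15.4 | shift [-1.2 -0.2  1.5] turn -0.001 rows 0.0 0.0
```

```bash
python3 shift.py '[[30,-4,0,-11.5,0],[30,-10,0,-22.5,0],[30,-17.5,0,-32,0],[30,-26,0,-41,0],[30,-36,0,-49,0]]';python3 shift.py '[[30,0,0,0,0]]'; python3 go.py 588.8 143.7 78 91.5;  python3 - <<'E'
from h import *
c=bot.capture("side");cv2.imwrite("pics/tip.png",cv2.resize(c["color"][200:400,200:400,::-1],None,fx=2.5,fy=2.5))
E
```

```text
time: 16.02
tool_pos: [589.9, 142.9, 238.9]
tcp_rot: [3.141, 0.0, 1.596]
contact_force: [-0.4, 0.3, -3.0]
grip_width: 49.7
finger_force: 30.0
time: 16.15
tool_pos: [590.2, 142.7, 239.0]
tcp_rot: [3.14, 0.0, 1.595]
contact_force: [-0.4, 0.8, -2.8]
grip_width: 49.8
finger_force: 30.0
grasp [590.4 142.7  80. ] yaw 91.4 q [ 0.11  0.66  1.49 -0.    1.    0.09] t 16.15 | shift [ 1.1 -1.6  2. ] turn -0.002 rows 0.0 0.0
```

View pics/tip.png

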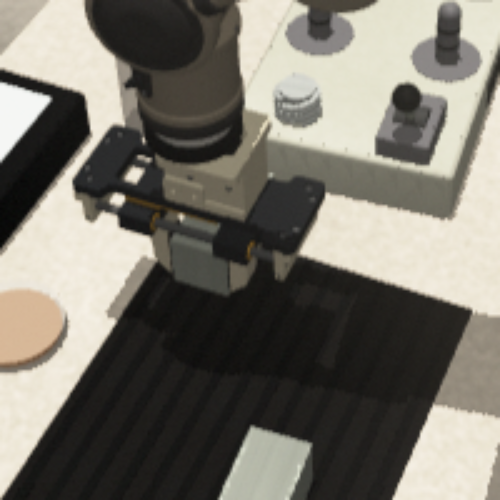

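```bash
python3 - <<'E'
from h import *
c=bot.capture("side")
f=lambda x,y,z:((proj(c,(x,y,z))-200)*2.5).round().tolist()
for n,y,z in(("level",157.7,55),("level top",157.7,105),("tilt",170.3,70.5)): print(n,f(565,y,z),f(615,y,z))
E
```

```text
level [225.0, 298.0] [172.0, 280.0]
level top [222.0, 258.0] [167.0, 240.0]
tilt [218.0, 297.0] [163.0, 279.0]
```

```bash
python3 shift.py '[[30,0,0,-40,0],[30,0,0,-80,0],[30,0,0,-80,0],[30,0,0,-80,0]]';  python3 - <<'E'
from h import *
c=bot.capture("side");d=bot.capture("top")
a=cv2.resize(c["color"][170:330,200:360,::-1],(400,400));b=cv2.resize(d["color"][190:310,140:260,::-1],(400,400))
cv2.imwrite("pics/lift.png",np.hstack([a,b]))
E
```

```text
time: 16.75
tool_pos: [589.4, 143.9, 316.8]
tcp_rot: [-3.139, 0.0, 1.597]
contact_force: [-0.2, 0.8, -3.8]
grip_width: 49.7
finger_force: 30.0
```

View pics/lift.png

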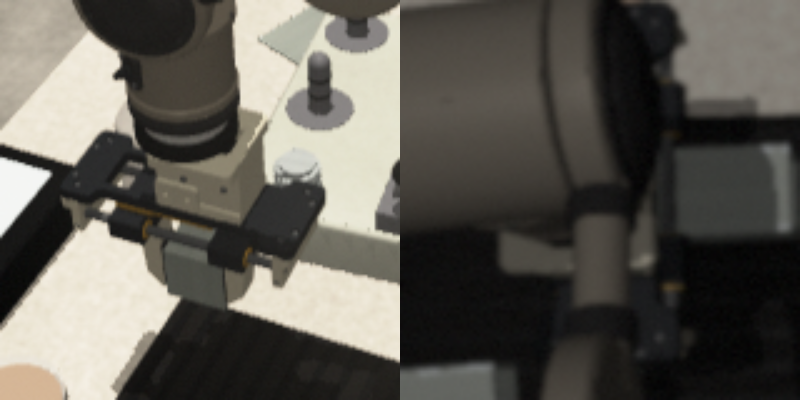

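The top half shows the jar still level in the grip: the pads hold it rigidly, with its mouth at (785,190). I'll rotate it by pressing the rim's lower edge against the dryer's +y wall and lifting along an arc, which ends with the jar flush and upright against the wall.

```bash
python3 go.py 535.2 66.8 100 95.3
```

```text
grasp [588.8 143.7 157.1] yaw 91.5 q [ 0.11  0.57  1.41 -0.    1.17  0.09] t 16.85 | shift [-75.5 -55.3  57.4] turn -0.067 rows 1.8 0.4
```

```bash
python3 shift.py '[[30,-25,-18,0,-0.067],[30,-50,-36,20,-0.067],[30,-75,-55,50,-0.067],[30,-75,-55,84,-0.067],[30,-75,-55,84,-0.067]]'; python3 shift.py '[[30,0,0,0,0]]'; python3 go.py 537 46.8 73 95.3;  python3 - <<'E'
from h import *
c=bot.capture("side");d=bot.capture("top")
a=cv2.resize(c["color"][180:340,220:380,::-1],(400,400));b=cv2.resize(d["color"][220:340,200:320,::-1],(400,400))
cv2.imwrite("pics/wall.png",np.hstack([a,b]))
E
```

```text
time: 17.48
tool_pos: [535.5, 67.0, 231.2]
tcp_rot: [-3.134, -0.001, 1.663]
contact_force: [0.4, 0.0, -2.1]
grip_width: 49.7
finger_force: 30.0
time: 17.6
tool_pos: [537.3, 67.5, 234.6]
tcp_rot: [3.141, 0.0, 1.664]
contact_force: [1.1, -0.2, -2.8]
grip_width: 49.7
finger_force: 30.0
grasp [537.3  67.5  75.6] yaw 95.3 q [-0.02  0.57  1.69 -0.    0.89 -0.11] t 17.6 | shift [-20.6  -2.3   2.6] turn 0.0 rows 0.3 0.0
```

View pics/wall.png

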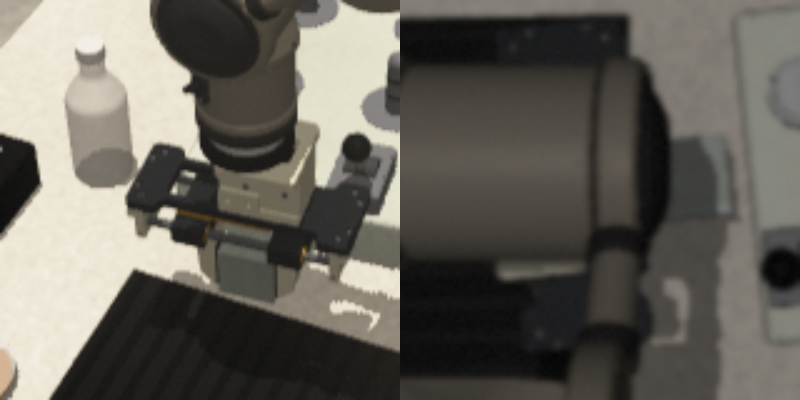

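```bash
python3 shift.py '[[30,-6,0,3,0],[30,-12,0,3,0],[30,-14,0,3,0],[30,-14,0,3,0]]'; python3 shift.py '[[30,-1,0,0,0],[30,-2,0,0,0]]';  python3 shift.py '[[30,-1,0,0,0],[30,-2,0,0,0]]'; python3 go.py 537 46.8 73 95.3
```

```text
time: 18.2
tool_pos: [538.1, 54.6, 231.8]
tcp_rot: [3.14, -0.003, 1.662]
contact_force: [-0.9, 12.2, -0.1]
grip_width: 49.9
finger_force: 30.0
time: 18.45
tool_pos: [538.2, 54.0, 232.1]
tcp_rot: [3.14, -0.006, 1.661]
contact_force: [-1.1, 23.4, 3.8]
grip_width: 50.0
finger_force: 30.0
time: 18.7
tool_pos: [538.2, 53.5, 232.3]
tcp_rot: [3.14, -0.009, 1.661]
contact_force: [-1.4, 32.8, 6.8]
grip_width: 50.1
finger_force: 30.0
grasp [538.4  54.9  73.3] yaw 95.2 q [-0.05  0.57  1.69  0.01  0.88 -0.14] t 18.7 | shift [-7.9 -2.1  0.3] turn -0.002 rows 0.1 0.0
```

```bash
python3 shift.py '[[30,-1,0,-4,0],[30,-3,0,-8,0],[30,-5,0,-12,0]]'; python3 shift.py '[[30,-2,0,-4,0],[30,-4,0,-7,0],[30,-6,0,-11,0]]';python3 go.py 537 46.8 73 95.3
```

```text
time: 19.08
tool_pos: [538.8, 46.9, 243.7]
tcp_rot: [3.14, -0.005, 1.663]
contact_force: [0.3, 15.9, -2.2]
grip_width: 49.5
finger_force: 30.0
time: 19.45
tool_pos: [539.5, 39.8, 254.5]
tcp_rot: [3.141, -0.003, 1.663]
contact_force: [1.7, 8.4, -2.9]
grip_width: 50.0
finger_force: 30.0
grasp [539.6  40.4  95.5] yaw 95.3 q [-0.07  0.54  1.67  0.    0.93 -0.16] t 19.45 | shift [ 6.6 -2.  22.5] turn -0.0 rows 0.4 0.0
```

```bash
python3 shift.py '[[30,-3,0,-4,0],[30,-7,0,-8,0],[30,-11,0,-12,0]]'; python3 shift.py '[[30,-4,0,-4,0],[30,-8,0,-8,0],[30,-12,0,-11,0]]';python3 shift.py '[[30,-5,0,-3,0],[30,-9,0,-6,0],[30,-14,0,-8,0]]'; python3 go.py 537 46.8 73 95.3
python3 - <<'E'
from h import *
c=bot.capture("side");d=bot.capture("top")
a=cv2.resize(c["color"][160:320,220:380,::-1],(400,400));b=cv2.resize(d["color"][220:340,220:340,::-1],(400,400))
cv2.imwrite("pics/wall2.png",np.hstack([a,b]))
E
```

```text
time: 19.82
tool_pos: [540.5, 28.7, 266.6]
tcp_rot: [3.141, -0.004, 1.663]
contact_force: [1.4, 10.3, -1.1]
grip_width: 49.6
finger_force: 30.0
time: 20.2
tool_pos: [541.4, 16.5, 277.5]
tcp_rot: [3.141, -0.003, 1.663]
contact_force: [0.4, 7.2, -2.3]
grip_width: 49.9
finger_force: 30.0
time: 20.58
tool_pos: [542.6, 2.6, 285.8]
tcp_rot: [3.141, -0.003, 1.663]
contact_force: [-0.6, 9.7, 1.6]
grip_width: 49.6
finger_force: 30.0
grasp [542.6   3.2 126.8] yaw 95.3 q [-0.14  0.5   1.64  0.    1.01 -0.23] t 20.575 | shift [43.7 -1.6 54. ] turn -0.001 rows 1.1 0.0
```

View pics/wall2.png

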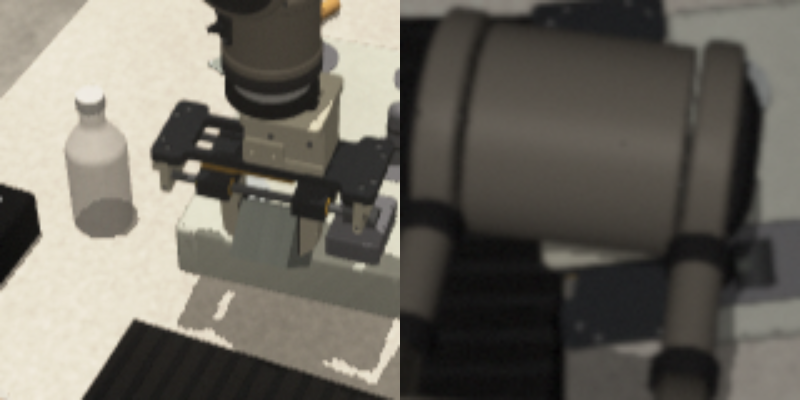

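The left half shows the jar tilted to about 50°, with its closed end at (265,183) facing up. I'll back off, lower it, and press again with the other rim corner so it ends flush with the wall.

```bash
python3 shift.py '[[30,25,0,-3,0],[30,50,0,0,0],[30,50,0,20,0],[30,50,0,27,0],[30,50,0,27,0]]'; python3 shift.py '[[30,-5,0,0,0],[30,-8,0,0,0]]'; python3 go.py 540 41 100 95.3;
```

```text
time: 21.3
tool_pos: [538.3, 50.9, 258.0]
tcp_rot: [-3.141, 0.0, 1.663]
contact_force: [-0.8, 0.6, -2.7]
grip_width: 49.8
finger_force: 30.0
time: 21.55
tool_pos: [539.3, 42.8, 258.8]
tcp_rot: [3.14, 0.0, 1.663]
contact_force: [0.6, -0.2, -3.3]
grip_width: 49.9
finger_force: 30.0
grasp [539.5  42.7  99.8] yaw 95.3 q [-0.06  0.53  1.67 -0.    0.94 -0.15] t 21.55 | shift [-1.8  0.4 -0.2] turn -0.001 rows 0.0 0.0
```

```bash
for i in 1; do python3 shift.py '[[30,-4,0,0,0],[30,-6,0,0,0]]' |grep -E "pos|force:"; python3 shift.py '[[30,-3,0,0,0],[30,-5,0,0,0]]'|grep -E "pos|force:"; python3 shift.py '[[30,-3,0,-1,0],[30,-5,0,-2,0]]'|grep -E "pos|force:"; python3 shift.py '[[30,-3,0,-1,0],[30,-5,0,-3,0]]'|grep -E "pos|force:"; done
```

```text
tool_pos: [539.6, 37.0, 258.4]
contact_force: [0.5, -0.6, -2.7]
finger_force: 30.0
tool_pos: [540.0, 32.3, 258.2]
contact_force: [0.8, -0.7, -2.5]
finger_force: 30.0
tool_pos: [540.5, 27.6, 260.3]
contact_force: [-0.7, 3.9, -1.4]
finger_force: 30.0
tool_pos: [540.7, 23.8, 263.4]
contact_force: [-0.5, 9.1, 1.1]
finger_force: 30.0
```

```bash
for i in 1; do python3 shift.py '[[30,-3,0,-2,0],[30,-7,0,-4,0]]' |grep -E "pos|force:"; python3 shift.py '[[30,-4,0,-2,0],[30,-8,0,-5,0]]'|grep -E "pos|force:"; python3 shift.py '[[30,-4,0,-2,0],[30,-8,0,-4,0]]'|grep -E "pos|force:"; python3 shift.py '[[30,-3,0,-1,0],[30,-7,0,-3,0]]'|grep -E "pos|force:"; done
```

```text
tool_pos: [541.2, 17.8, 267.8]
contact_force: [-2.4, 17.1, 5.2]
finger_force: 30.0
tool_pos: [542.0, 9.7, 272.9]
contact_force: [-2.3, 11.7, 1.9]
finger_force: 30.0
tool_pos: [542.8, 1.5, 277.0]
contact_force: [-1.8, 12.2, 3.2]
finger_force: 30.0
tool_pos: [543.5, -5.6, 280.0]
contact_force: [-2.1, 11.5, 4.4]
finger_force: 30.0
```

```bash
python3 shift.py '[[30,-2,0,0,0],[30,-4,0,0,0]]' |grep -E "pos|force:"; python3 shift.py '[[30,-2,0,0,0],[30,-2,0,0,0]]'|grep -E "pos|force:";python3 - <<'E'
from h import *
c=bot.capture("side")
cv2.imwrite("pics/up.png",cv2.resize(c["color"][140:320,220:420,::-1],(700,630)[:2] if 0 else (600,540)))
E
python3 go.py 0 0 0 95.3
```

```text
tool_pos: [543.9, -9.4, 280.9]
contact_force: [-4.0, 13.6, 13.7]
finger_force: 30.0
tool_pos: [544.1, -11.5, 281.2]
contact_force: [-5.3, 12.8, 13.5]
finger_force: 30.0
grasp [544.2 -10.9 122.2] yaw 95.3 q [-0.16  0.5   1.64  0.    1.   -0.26] t 24.1 | shift [  60.5 -541.1  121.6] turn -0.0 rows 8.9 0.0
```

View pics/up.png

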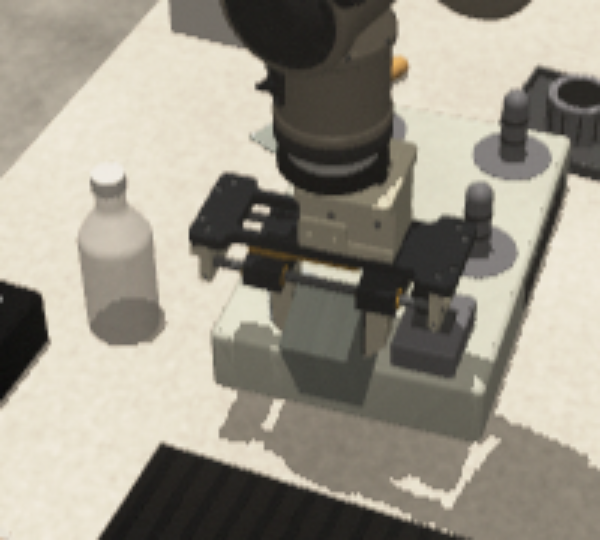

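```bash
python3 - <<'E'
from h import *
c=bot.capture("side")
f=lambda x,y,z:((proj(c,(x,y,z))-[220,140])*3).round().tolist()
g=np.array([544.2,-10.9,122.2]);u=np.array([-.0927,.9957,0]);s=np.array([.9957,.0927,0]);k=np.array([0,0,1.])
for phi in(60,75,90):
  a=np.radians(phi); m=-u*np.cos(a)-k*np.sin(a); b=u*np.sin(a)-k*np.cos(a)  # mouth dir, bottom-face normal
  print(phi,[f(*(g+m*q+b*25+s*w)) for q in(-15,85) for w in(-25,25)], "top face mouth",[f(*(g+m*85-b*25+s*w)) for w in(-25,25)])
E
```

```text
60 [[353.0, 353.0], [287.0, 339.0], [372.0, 390.0], [309.0, 376.0]] top face mouth [[388.0, 329.0], [326.0, 316.0]]
75 [[354.0, 345.0], [287.0, 330.0], [363.0, 413.0], [300.0, 399.0]] top face mouth [[381.0, 358.0], [319.0, 344.0]]
90 [[355.0, 335.0], [288.0, 320.0], [354.0, 431.0], [291.0, 416.0]] top face mouth [[373.0, 385.0], [311.0, 371.0]]
```

```bash
python3 shift.py '[[30,25,0,0,0],[30,50,0,0,0],[30,100,0,-10,0],[30,150,0,-20,0],[30,150,0,-20,0]]'|grep -E "pos|force:";python3 shift.py '[[30,0,0,0,0]]' >/dev/null;python3 - <<'E'
from h import *
c=bot.capture("side")
g=np.array([530,137,141.])
p=proj(c,g).astype(int);print(p)
x0,y0=p[0]-60,p[1]-45
np.save("crop.npy",[x0,y0])
cv2.imwrite("pics/up2.png",cv2.resize(c["color"][y0:y0+100,x0:x0+130,::-1],(780,600),interpolation=cv2.INTER_CUBIC))
E
python3 go.py 0 0 0 95.3
```

```text
tool_pos: [530.0, 138.8, 300.0]
contact_force: [-0.8, -0.1, -2.3]
finger_force: 30.0
[308 289]
grasp [530.4 135.1 139.9] yaw 95.3 q [ 0.11  0.49  1.61 -0.    1.04  0.02] t 24.95 | shift [ -85.7 -540.5  140.2] turn -0.0 rows 9.0 0.0
```

View pics/up2.png

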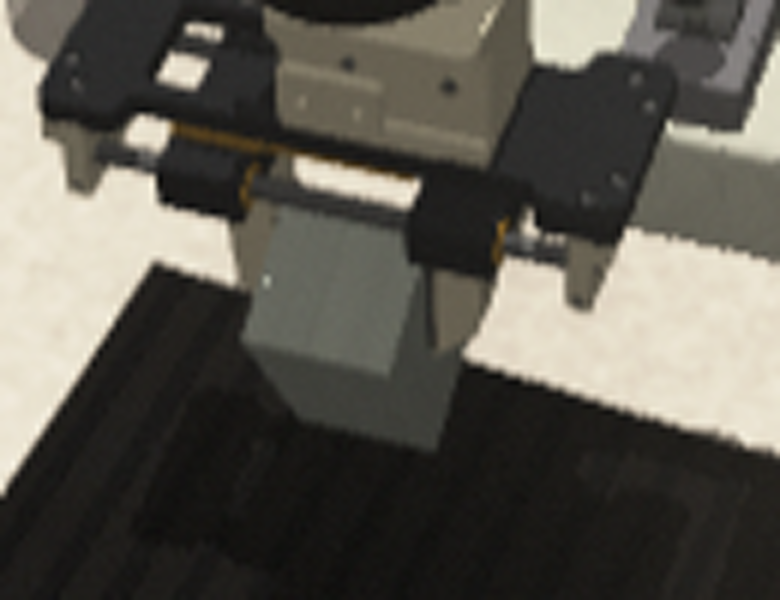

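The picture shows the jar tilted with its closed end uppermost (face corners (243,338) and (390,375)) and the mouth-side edge at (300,418)–(435,450). I'll solve for its tilt from these edges.

```bash
cat > tilt.py <<'E'
from h import *
from scipy.optimize import least_squares
def fit(g,pts,yaw=95.3,c=None):
    """pts: full-image px of closed-lower edge mid, mouth-bottom edge mid, closed-upper mid"""
    c=c or bot.capture("side"); r=np.radians(yaw); u=np.array([np.cos(r),np.sin(r),0]);k=np.array([0,0,1.])
    def P(v):
        a,q,e=v; m=-u*np.cos(a)-k*np.sin(a); b=u*np.sin(a)-k*np.cos(a)
        return [g-m*q+b*(25+e), g+m*(100-q)+b*(25+e), g-m*q-b*(25-e)]
    s=least_squares(lambda v:np.concatenate([proj(c,p)-t for p,t in zip(P(v),pts)]),[1,15,0])
    return np.degrees(s.x[0]),s.x[1:],s.fun.round(1)
if __name__=="__main__":
    x0,y0=np.load("crop.npy")
    print(fit(np.array([530.4,135.1,139.9]),[np.array(p)/6+[x0-.4,y0-.4] for p in[(316,356),(367,434),(345,222)]]))
E
python3 tilt.py
```

```text
(np.float64(62.342339686979116), array([36.81615476, 16.44146109]), array([-1. ,  1.2, -0.2, -0. ,  1.4, -1.1]))
```

```bash
python3 shift.py '[[30,0,0,30,0],[30,0,0,57,0],[30,0,0,57,0]]'|grep -E "pos|force:";python3 shift.py '[[30,-1,0,4,0],[30,-3,0,6,0],[30,-3,0,6,0]]'|grep -E "pos|force:";python3 shift.py '[[30,-3,0,0,0],[30,-6,0,1,0],[30,-9,0,3,0]]'|grep -E "pos|force:";python3 shift.py '[[30,-3,0,1,0],[30,-6,0,2,0],[30,-8,0,4,0]]'|grep -E "pos|force:"
```

```text
tool_pos: [530.4, 134.7, 241.0]
contact_force: [0.4, -0.4, -2.8]
finger_force: 30.0
tool_pos: [530.9, 133.2, 238.6]
contact_force: [-4.8, 3.1, 10.4]
finger_force: 30.0
tool_pos: [531.9, 124.3, 236.6]
contact_force: [-5.7, 0.4, 21.7]
finger_force: 30.0
tool_pos: [532.7, 115.7, 233.0]
contact_force: [-6.9, -3.6, 24.8]
finger_force: 30.0
```

```bash
python3 shift.py '[[30,-3,0,1,0],[30,-6,0,3,0],[30,-7,0,4,0]]'|grep -E "pos|force:";python3 shift.py '[[30,-3,0,2,0],[30,-5,0,4,0],[30,-5,0,5,0]]'|grep -E "pos|force:"; python3 - <<'E'
from h import *
c=bot.capture("side");im=c["color"].astype(int)
p=proj(c,(533,104,66)).astype(int);x0,y0=p[0]-40,p[1]-30
s=im.sum(2)[y0:y0+75:3,x0:x0+80:2]
print(x0,y0);print("\n".join(" ".join("%3d"%v for v in r) for r in s))
E
```

```text
tool_pos: [533.4, 108.3, 228.8]
contact_force: [-6.0, -4.9, 21.7]
finger_force: 30.0
tool_pos: [534.0, 102.7, 224.1]
contact_force: [-5.7, -11.3, 26.0]
finger_force: 30.0
274 271
138 138 133 133 306 678 670 673 139 141 136 139 142  93 336 366 360 335 308 178 291 298 291 295 291 293 293 295 301 285 273 251 255 168 141 141 155 172 147 145
141 136 135 127 140 140 192 190 139 138 136 137  99 100 290 297 292 292 300 317 329 370 294 290 294 290 294 167 294 297 273 254 250 108 142 143 144 141 149 150
123  92  91  90  92  79  88 101 106 120  99 102  99  99 298 310 293 294 290 294 304 292 283 291 293 292 294 291 293 291 270 251 111 143 141 144 141 141 139 143
105 209 679 686 670 497 160 164 140 101  84  87  83  85 161 188 258 283 293 292 292 288 341 347 354 347 303 294 293 289 273 226 137 143 142 147 141 144 149 140
174 171 225 429 540 140 136 119 121 128 128 143 153 111 163 131  86  83  84  86 102 156 200 259 296 299 299 312 332 349 277  98 139 143 139 140 141 144 141 143
535 602 461 226 110 109 123 130 140 136  94 104 107 235 260 305 298 279 268 228 180 132  94  82  79  84 103 107 156 209 1
[... 2378 characters left out ...]
  61  65  57  58  60  62  68  68  72  65  64  75  77  73  76
 78  91  93  92  82  72  81  95  86  90  72  73  57  58  62  66  56  47  72 116 142 183 207 208  63  62  61  57  58  67  63  72  68  66  60  63  75  75  80  78
 83  92  89  89  72  79  91  92  91  81  75  84  89  93  67  58  51  64  59  58  61  54  56  69  62  63  61  55  60  71  69  70  66  77  76  71  74  80  74  71
 89  86  84  67  66  85  90  96  84  76  72  82  84  87  80  76  59  67  63  59  51  53  58  65  60  59  57  57  65  57  70  62  55  59  75  78  67  72  63  72
 87  94  70  66  91  89  88  81  73  67  85  88  92  77  72  68  85  88  91  79  63  76  76  57  58  59  49  75  70  63  62  64  59  63  69  68  74  68  68  77
```

```bash
python3 - <<'E'
from tilt import *
print(fit(np.array([534.2,102.5,65.2]),[np.array(p) for p in[(308.5,306),(310,333),(311,288)]]))
E
python3 go.py 0 0 0 95.3
```

```text
(np.float64(83.05371912873662), array([43.53513608, 19.08010061]), array([-2.3,  0.8, -0.5, -0. ,  3. , -0.8]))
grasp [534.6 102.3  65. ] yaw 95.3 q [ 0.05  0.58  1.69 -0.    0.86 -0.04] t 27.35 | shift [ -52.3 -542.1   63.2] turn 0.0 rows 8.8 0.0
```

```bash
python3 shift.py '[[60,0,0,0,0],[75,0,0,0,0],[92,0,0,0,0],[92,0,0,0,0]]'|grep -E "pos|force:";python3 shift.py '[[92,0,0,-30,0],[92,0,0,-90,0],[92,0,0,-140,0],[92,-60,0,-140,0],[92,-120,0,-140,0]]'|grep -E "pos|force:";python3 shift.py '[[92,-60,0,0,0],[92,-120,0,0,0],[92,-180,0,0,0],[92,-180,0,0,0]]' >/dev/null
cat > stand.py <<'E'
from h import *
def blobs(n,z,lo=150):
    c=bot.capture(n);im=c["color"].astype(int)
    poly=np.array([proj(c,p) for p in[(655,52,4),(655,400,4),(390,400,4),(390,52,4)]]).astype(np.int32)
    m=np.zeros(im.shape[:2],np.uint8);cv2.fillConvexPoly(m,cv2.convexHull(poly),255)
    b=((im.sum(2)>lo)&(m>0)).astype(np.uint8)
    k=[q for q in cv2.findContours(b,0,1)[0] if cv2.contourArea(q)>120]
    for q in k:
        v=im.sum(2)[cv2.drawContours(np.zeros_like(b),[q],-1,1,-1)>0]
        P=np.array([onz(c,p[0],z)[:2] for p in q],np.float32);r=cv2.minAreaRect(P)
        print(n,z,"px",cv2.boundingRect(q),"ctr",np.round(r[0],1),"size",np.round(r[1],1),"ang",round(r[2],1),"int",np.percentile(v,[10,50,90]))
blobs("top",54);blobs("top",104)
import jars;jars.jars()
E
python3 stand.py
```

```text
tool_pos: [533.4, 104.2, 220.0]
contact_force: [0.0, 0.6, 0.9]
finger_force: 0.0
tool_pos: [544.5, -16.0, 361.0]
contact_force: [0.3, -0.8, 0.2]
finger_force: 0.0
top 54 px (112, 278, 52, 26) ctr [512.7 325.2] size [108.   53.6] ang 89.3 int [194. 329. 346.]
top 54 px (218, 265, 29, 28) ctr [535.6 123.3] size [56.8 57.6] ang 5.5 int [240.5 360.  377. ]
top 104 px (112, 278, 52, 26) ctr [512.  305.9] size [102.3  50.8] ang 89.1 int [194.8 329.  347. ]
top 104 px (218, 265, 29, 28) ctr [533.7 114.5] size [53.8 54.6] ang 5.5 int [235.7 360.  377.3]
top ctr [490.2 236.5] size [363.5 322.1] mouth yaw -1.575 area 8239
top ctr [535.5 123.4] size [51.7 51.9] mouth yaw -1.477 area 695
matcorner [[660.0, 409.0], [657.0, 48.0], [384.0, 49.0], [384.0, 403.0]]
side ctr [534.3 135.2] size [68.5 85.4] mouth yaw -1.377 area 872
side ctr [410.7 340.1] size [464.7 235.3] mouth yaw -2.242 area 7619
side ctr [512.1 336.5] size [99.  49.2] mouth yaw -1.58 area 2041
```

Jar A now stands mouth down on the mat at (533.6,114.6), turned 5.5°. Jar B has been knocked to about (512,336). I'll regrip jar A from above.

```bash
python3 go.py 533.6 114.6 190 95.5
```

```text
grasp [ 561.  -193.3  201. ] yaw 95.4 q [-0.46  0.5   1.4   0.    1.24 -0.55] t 29.175 | shift [309.1   1.5  11.2] turn -0.002 rows 4.9 0.0
```

```bash
python3 shift.py '[[92,62,0,0,0],[92,124,0,0,0],[92,186,1,0,0],[92,248,1,0,0],[92,309,1.5,11,0]]'>/dev/null;python3 shift.py '[[92,0,0,0,0],[92,0,0,0,0]]'>/dev/null;python3 go.py 533.6 114.6 89 95.5
```

```text
grasp [533.7 114.  190.4] yaw 95.4 q [ 0.07  0.43  1.55 -0.    1.16 -0.02] t 30.05 | shift [  0.6  -0.  101.4] turn -0.001 rows 1.6 0.0
```

```bash
python3 shift.py '[[92,0.6,0,50,0],[92,0.6,0,90,0],[92,0.6,0,101,0],[92,0.6,0,101,0]]'|grep force;python3 shift.py '[[30,0,0,0,0],[30,0,0,0,0],[30,0,0,0,0],[30,0,0,0,0],[30,0,0,0,0]]'|grep -E "pos|force|wid";python3 shift.py '[[30,0,0,-40,0],[30,0,0,-90,0],[30,0,0,-145,0],[30,0,0,-145,0],[30,0,0,-145,0]]'|grep -E "pos|force|wid";python3 go.py 506.2 -322.3 235 95.5
```

```text
contact_force: [-0.0, 0.2, -0.0]
finger_force: 0.0
tool_pos: [534.0, 113.9, 248.3]
contact_force: [-0.7, 1.0, 1.2]
grip_width: 49.6
finger_force: 30.0
tool_pos: [533.5, 113.8, 392.0]
contact_force: [0.1, -0.9, -3.3]
grip_width: 50.1
finger_force: 30.0
grasp [533.2 113.8 233. ] yaw 95.3 q [ 0.07  0.39  1.49 -0.    1.27 -0.02] t 31.8 | shift [-431.7  -67.2   -1.8] turn -0.004 rows 7.0 0.0
```

```bash
python3 shift.py '[[30,-50,0,-12,0],[30,-110,-5,-12,0],[30,-170,-15,-12,0],[30,-230,-30,-12,0],[30,-290,-45,-12,0]]'|grep force;python3 shift.py '[[30,0,0,0,0],[30,0,0,0,0]]'>/dev/null;python3 go.py 506.2 -322.3 235 95.5
```

```text
contact_force: [1.7, 0.2, -2.9]
finger_force: 30.0
grasp [ 515.2 -178.6  244.3] yaw 95.2 q [-0.47  0.38  1.47  0.    1.3  -0.57] t 32.675 | shift [-142.3  -22.1    9. ] turn -0.005 rows 2.3 0.0
```

```bash
python3 shift.py '[[30,-50,-8,0,0],[30,-100,-16,0,0],[30,-142,-22,0,0],[30,-142,-22,0,0],[30,-142,-22,0,0]]'|grep force;python3 shift.py '[[30,0,0,0,0]]'>/dev/null;python3 go.py 506.2 -322.3 145 95.5
python3 - <<'E'
from h import *
c=bot.capture("side");d=bot.capture("top")
a=cv2.resize(c["color"][100:240,300:440,::-1],(400,400));b=cv2.resize(d["color"][220:340,370:490,::-1],(400,400))
cv2.imwrite("pics/peg.png",np.hstack([a,b]))
E
```

```text
contact_force: [-0.0, -0.3, -2.1]
finger_force: 30.0
grasp [ 507.6 -320.6  246.1] yaw 95.4 q [-0.69  0.48  1.3   0.    1.36 -0.79] t 33.425 | shift [ -1.6  -1.6 101.1] turn -0.001 rows 1.6 0.0
```

View pics/peg.png

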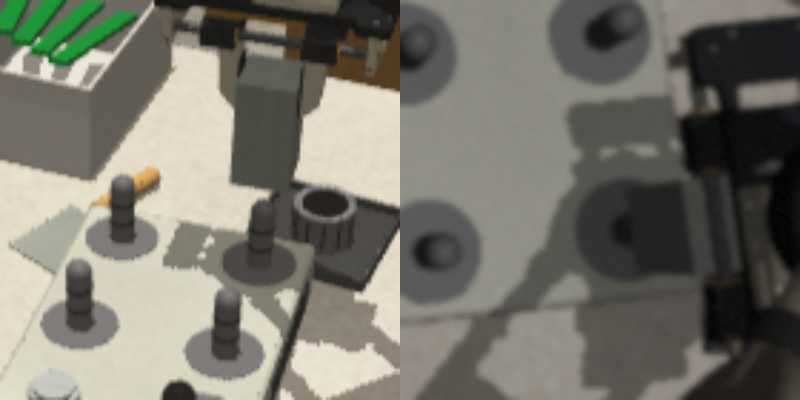

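The jar hangs upright above peg 1, with its lower edge at (265,185) over the peg tip at (262,205) in the left half. I'm lowering it.

```bash
python3 shift.py '[[30,-1.6,-1.6,15,0],[30,-1.6,-1.6,35,0],[30,-1.6,-1.6,55,0],[30,-1.6,-1.6,75,0],[30,-1.6,-1.6,90,0]]'|grep force;python3 shift.py '[[30,0,0,0,0],[30,0,0,3,0],[30,0,0,6,0],[30,0,0,6,0]]'|grep -E "pos|force"; python3 shift.py '[[30,0,0,3,0],[30,0,0,5,0],[30,0,0,6,0],[30,0,0,6,0]]'|grep -E "pos|force";python3 go.py 506.2 -322.3 145 95.5
```

```text
contact_force: [-1.1, 1.2, -1.9]
finger_force: 30.0
tool_pos: [505.7, -324.2, 309.4]
contact_force: [0.1, -1.0, -3.3]
finger_force: 30.0
tool_pos: [505.6, -324.2, 304.3]
contact_force: [-2.3, 1.9, 5.5]
finger_force: 30.0
grasp [ 505.7 -324.3  145.3] yaw 95.3 q [-0.7   0.57  1.45 -0.    1.13 -0.79] t 35.15 | shift [1.9 0.7 0.3] turn -0.004 rows 0.0 0.0
```

```bash
python3 shift.py '[[30,0,0,1,0],[30,0,0,1,0]]'|grep -E "pos|force"; python3 shift.py '[[60,0,0,0,0],[75,0,0,0,0],[92,0,0,0,0],[92,0,0,0,0]]'|grep force; python3 shift.py '[[92,0,0,-30,0],[92,0,0,-75,0],[92,0,0,-110,0],[92,0,0,-110,0]]'|grep -E "pos|force"; python3 jars.py; python3 go.py 512 370 200 90
```

```text
tool_pos: [505.5, -324.1, 304.3]
contact_force: [-4.2, 1.7, 10.2]
finger_force: 30.0
contact_force: [-0.0, 0.3, -1.1]
finger_force: 0.0
tool_pos: [506.0, -324.4, 415.4]
contact_force: [0.4, 0.6, 0.5]
finger_force: 0.0
top ctr [490.2 236.5] size [363.5 322.1] mouth yaw -1.575 area 8222
matcorner [[660.0, 409.0], [657.0, 48.0], [384.0, 49.0], [384.0, 403.0]]
side ctr [406.  334.8] size [478.8 236. ] mouth yaw -2.242 area 7620
side ctr [512.1 336.3] size [99.9 49.5] mouth yaw -1.576 area 2030
grasp [ 505.5 -324.1  252.8] yaw 95.3 q [-0.7   0.48  1.29 -0.    1.37 -0.79] t 36.5 | shift [690.5  70.5  52.9] turn 0.092 rows 11.1 0.5
```

```bash
python3 shift.py '[[92,62,6,0,0],[92,124,12,0,0],[92,186,18,0,0],[92,248,25,0,0],[92,310,31,0,0]]'>/dev/null;python3 shift.py '[[92,62,6,0,0.09],[92,124,12,0,0.09],[92,186,18,0,0.09],[92,248,25,20,0.09],[92,310,31,40,0.09]]'>/dev/null;python3 shift.py '[[92,0,0,0,0],[92,0,0,0,0]]'>/dev/null;python3 go.py 512 369.5 120 89.6;python3 jars.py
```

```text
grasp [509.6 292.8 213.6] yaw 90.2 q [ 0.39  0.48  1.39 -0.    1.27  0.39] t 38.0 | shift [76.9  2.8 93.5] turn 0.01 rows 1.9 0.1
top ctr [560.3 403. ] size [27.  25.6] mouth yaw -3.11 area 203
top ctr [513.8 314.3] size [49.6 81. ] mouth yaw -1.552 area 848
top ctr [459.9 407.1] size [34.2 19. ] mouth yaw -3.107 area 170
top ctr [361.3 335.1] size [164.4  51.9] mouth yaw -1.592 area 4902
matcorner [[660.0, 409.0], [657.0, 48.0], [384.0, 49.0], [384.0, 403.0]]
side ctr [598.8 114.4] size [78.5 33. ] mouth yaw -3.125 area 456
side ctr [504.8 179.7] size [50.6 25.3] mouth yaw -1.946 area 248
side ctr [462.8 420.1] size [348.2 109.8] mouth yaw -2.731 area 7613
side ctr [512.1 337.6] size [100.5  51.5] mouth yaw -1.576 area 2043
```

```bash
python3 shift.py '[[92,38,1.5,0,0.01],[92,77,2,40,0.01],[92,77,2,94,0.01],[92,77,2,94,0.01]]'>/dev/null; python3 shift.py '[[92,0,0,45,0],[92,0,0,89,0],[92,0,0,89,0]]'|grep -E "pos|force"; python3 shift.py '[[30,0,0,0,0],[30,0,0,0,0],[30,0,0,0,0],[30,0,0,0,0],[30,0,0,0,0]]'|grep -E "pos|force|wid";python3 shift.py '[[30,0,0,-50,0],[30,0,0,-100,0],[30,0,0,-100,0]]'|grep -E "pos|force|wid";python3 go.py 535.2 66.8 73 95.3
```

```text
tool_pos: [512.3, 368.8, 190.6]
contact_force: [-0.7, -0.3, -0.0]
finger_force: 0.0
tool_pos: [512.1, 370.3, 191.4]
contact_force: [-0.3, 0.6, 3.0]
grip_width: 49.3
finger_force: 30.0
tool_pos: [512.8, 370.8, 295.2]
contact_force: [-0.5, -0.6, -3.5]
grip_width: 50.0
finger_force: 30.0
grasp [513.9 371.4 136.2] yaw 89.6 q [0.5  0.63 1.36 0.   1.15 0.51] t 39.975 | shift [-304.7   23.1   62.1] turn -0.1 rows 5.0 0.5
```

```bash
python3 shift.py '[[30,-60,5,0,-0.1],[30,-120,9,0,-0.1],[30,-180,14,20,-0.1],[30,-240,18,40,-0.1],[30,-300,23,50,-0.1]]'>/dev/null; python3 shift.py '[[30,0,0,0,0],[30,0,0,0,0]]'|grep -E "pos|force";python3 go.py 536 56 73 95.3
```

```text
tool_pos: [532.3, 70.4, 240.0]
contact_force: [0.3, -0.2, -2.9]
finger_force: 30.0
grasp [531.9  70.4  81. ] yaw 95.2 q [-0.01  0.55  1.7   0.    0.9  -0.1 ] t 40.85 | shift [-14.8   2.8   8. ] turn -0.001 rows 0.3 0.0
```

```bash
python3 shift.py '[[30,-5,3,8,0],[30,-12,3,8,0],[30,-15,3,8,0]]'|grep -E "pos|force"; python3 shift.py '[[30,-1,0,0,0],[30,-2,0,0,0]]'|grep -E "pos|force";  python3 shift.py '[[30,-1,0,0,0],[30,-2,0,0,0]]'|grep -E "pos|force"
```

```text
tool_pos: [537.1, 55.9, 232.9]
contact_force: [0.0, -0.0, -3.1]
finger_force: 30.0
tool_pos: [537.3, 53.8, 233.3]
contact_force: [-0.3, -1.1, -2.9]
finger_force: 30.0
tool_pos: [537.4, 51.7, 233.1]
contact_force: [-0.4, -0.2, -3.9]
finger_force: 30.0
```

```bash
python3 shift.py '[[30,-2,0,0,0],[30,-3,0,0,0]]'|grep -E "pos|force"; python3 shift.py '[[30,-2,0,0,0],[30,-3,0,0,0]]'|grep -E "pos|force";  python3 shift.py '[[30,-1,0,0,0],[30,-2,0,0,0]]'|grep -E "pos|force"
```

```text
tool_pos: [537.6, 50.6, 233.5]
contact_force: [-1.0, 16.2, 1.9]
finger_force: 30.0
tool_pos: [537.6, 49.7, 233.9]
contact_force: [-1.6, 31.1, 6.4]
finger_force: 30.0
tool_pos: [537.6, 49.2, 234.1]
contact_force: [-2.1, 38.8, 8.5]
finger_force: 30.0
```

```bash
python3 shift.py '[[30,-1,0,-4,0],[30,-3,0,-8,0],[30,-5,0,-12,0]]'|grep -E "pos|force"; python3 shift.py '[[30,-2,0,-4,0],[30,-4,0,-7,0],[30,-6,0,-11,0]]'|grep -E "pos|force"; python3 shift.py '[[30,-3,0,-4,0],[30,-7,0,-8,0],[30,-11,0,-12,0]]'|grep -E "pos|force"; python3 shift.py '[[30,-4,0,-4,0],[30,-8,0,-8,0],[30,-12,0,-11,0]]'|grep -E "pos|force";python3 shift.py '[[30,-5,0,-3,0],[30,-9,0,-6,0],[30,-14,0,-8,0]]'|grep -E "pos|force"
```

```text
tool_pos: [538.3, 41.9, 245.3]
contact_force: [-0.5, 16.5, -0.7]
finger_force: 30.0
tool_pos: [539.0, 34.6, 256.0]
contact_force: [0.0, 7.7, -4.5]
finger_force: 30.0
tool_pos: [540.0, 23.2, 268.1]
contact_force: [1.3, 8.8, -2.2]
finger_force: 30.0
tool_pos: [541.0, 11.2, 279.0]
contact_force: [-0.5, 7.4, -1.9]
finger_force: 30.0
tool_pos: [542.3, -2.8, 287.3]
contact_force: [-0.7, 8.2, 0.2]
finger_force: 30.0
```

```bash
python3 shift.py '[[30,25,0,-3,0],[30,50,0,-3,0],[30,100,0,-10,0],[30,140,0,-12,0],[30,140,0,-12,0]]'|grep -E "pos|force";python3 shift.py '[[30,0,0,0,0]]'>/dev/null; python3 go.py 0 0 0 0; python3 - <<'E'
from h import *
c=bot.capture("side");im=c["color"].astype(int)
o=bot.get_obs()["tool_pos"];p=proj(c,o-[0,0,159]).astype(int);x0,y0=p[0]-22,p[1]-12
s=im.sum(2)[y0:y0+48:2,x0:x0+48:2]
print(x0,y0);print("\n".join(" ".join("%3d"%v for v in r) for r in s))
E
```

```text
tool_pos: [529.2, 137.6, 299.2]
contact_force: [-0.4, -0.5, -3.3]
finger_force: 30.0
grasp [529.6 134.9 139.9] yaw 95.3 q [ 0.11  0.49  1.61 -0.    1.04  0.02] t 45.1 | shift [ -85.1 -539.8  140.1] turn 1.664 rows 9.0 8.9
287 276
 80 194 140 149 156 163 166 171 214 355 478 583 653 656 663 587  96  94  95  93  99  92  86  89
 82 128 285 267  94 122 144 134 161 151 153 168 189 306 448 151  94  92  93  92  93  91  94  80
100 184 284 284 280 270 251 215 191 178 149 135 139 153 166  90  92  92  90  93  93  92 112 115
285 284 287 281 291 288 285 284 282 266 266 246 201 192 169  88  75  87  91  91  92  90 170 201
319 283 284 281 295 284 286 289 286 284 296 290 285 271 264  83  77  81  83  85  83  88 237 169
458 288 286 290 290 292 281 289 286 282 293 285 282 280 286  78  77  82  79  82  86  87 203 281
519 282 285 291 292 290 290 281 284 293 292 287 281 279 289 234 111 106  78  77  78  79 193 626
674 284 284 292 294 287 289 281 281 287 287 283 275 279 283 284 167 278 278 238 225 142 535 625
156 273 283 294 284 281 283 284 283 293 286 284 277 279 284 268 190 285 286 280 284 235 629 648
 80 10
[... 733 characters left out ...]
  84  62  72  77  80  70  73
 59  61  78 100  91  80  81  98  95  93  88  66 131 176  96  69  68  67  69  77  68  72  74  74
 57  72  72  92  89  71  76  82  93  98  77  65  69  69  73  70  62  65  72  70  70  61  69  79
 72  68  64  68  58  62  66  71  67  72  61  71  78  59  67  59  67  67  73  72  71  68  68  75
 68  67  65  59  57  62  65  66  63  61  60  66  60  66  64  60  61  66  66  71  70  68  73  72
 67  65  87  75  57  70  63  68  60  53  63  67  66  65  62  60  71  70  68  74  67  68  69  74
 65  62  76  65  68  60  65  58  54  56  66  68  66  57  60  67  65  63  68  61  66  65  70  69
 69  84  70  55  54  63  60  56  56  63  71  60  58  52  49  73  64  65  66  56  63  71  74  67
```

```bash
python3 - <<'E'
from h import *
c=bot.capture("side");g=np.array([529.6,134.9,139.9]);r=np.radians(95.3);u=np.array([np.cos(r),np.sin(r),0]);s=np.array([np.sin(r),-np.cos(r),0]);k=np.array([0,0,1.])
for phi in range(0,70,10):
  a=np.radians(phi); m=-u*np.cos(a)-k*np.sin(a); b=u*np.sin(a)-k*np.cos(a)
  P=lambda q,w,e=0:proj(c,g+m*q+b*(25+e)+s*w).round(1)
  print(phi,"closed low R",P(-15,-25),P(-15,25),"mouth low",P(85,-25),P(85,25),"top-closed",proj(c,g-m*15-b*25).round(1))
E
```

```text
0 closed low R [318.9 305.5] [295.2 299.8] mouth low [333.8 270.8] [311.3 265.8] top-closed [306.2 285.6]
10 closed low R [318.2 306. ] [294.4 300.3] mouth low [333.  277.4] [310.6 272.3] top-closed [306.9 283.2]
20 closed low R [317.6 306.1] [293.8 300.4] mouth low [331.9 284.3] [309.6 279.1] top-closed [307.7 280.9]
30 closed low R [317.1 305.8] [293.2 300. ] mouth low [330.4 291.4] [308.2 286.2] top-closed [308.6 278.9]
40 closed low R [316.8 305. ] [292.7 299.2] mouth low [328.7 298.5] [306.5 293.2] top-closed [309.4 277.2]
50 closed low R [316.5 303.8] [292.4 298. ] mouth low [326.8 305.4] [304.5 300.1] top-closed [310.3 275.9]
60 closed low R [316.4 302.2] [292.2 296.4] mouth low [324.7 312.1] [302.3 306.6] top-closed [311.1 275. ]
```

```bash
python3 shift.py '[[30,-40,0,20,0],[30,-80,0,40,0],[30,-85,0,47,0],[30,-85,0,47,0]]'|grep -E "pos|force"; python3 shift.py '[[30,-4,0,0,0],[30,-6,0,0,0]]'|grep -E "pos|force";  python3 shift.py '[[30,-4,0,0,0],[30,-6,0,0,0]]'|grep -E "pos|force"
```

```text
tool_pos: [537.5, 49.8, 251.7]
contact_force: [-0.6, -0.2, -2.6]
finger_force: 30.0
tool_pos: [538.2, 45.1, 252.7]
contact_force: [-0.1, -0.5, -2.1]
finger_force: 30.0
tool_pos: [538.7, 38.7, 252.3]
contact_force: [0.9, -0.1, -3.1]
finger_force: 30.0
```

```bash
python3 shift.py '[[30,-3,0,0,0],[30,-5,0,0,0]]'|grep -E "pos|force";  python3 shift.py '[[30,-3,0,0,0],[30,-4,0,0,0]]'|grep -E "pos|force"; python3 shift.py '[[30,-2,0,0,0],[30,-3,0,0,0]]'|grep -E "pos|force"
```

```text
tool_pos: [539.1, 33.6, 252.1]
contact_force: [-0.3, -0.8, -2.8]
finger_force: 30.0
tool_pos: [539.5, 29.6, 252.0]
contact_force: [0.1, 0.2, -2.1]
finger_force: 30.0
tool_pos: [539.6, 27.9, 252.2]
contact_force: [-1.3, 9.7, 0.5]
finger_force: 30.0
```

```bash
python3 shift.py '[[30,5,0,4,0],[30,5,0,12,0],[30,3,0,12,0],[30,0,0,12,0],[30,-1,0,12,0]]'|grep -E "pos|force"; python3 shift.py '[[30,-1.5,0,-2,0],[30,-3,0,-4,0],[30,-5,0,-6,0]]'|grep -E "pos|force"; python3 shift.py '[[30,-1.5,0,-2,0],[30,-3,0,-4,0],[30,-5,0,-6,0]]'|grep -E "pos|force"; python3 shift.py '[[30,-2,0,-2,0],[30,-4,0,-4,0],[30,-6,0,-6,0]]'|grep -E "pos|force"; python3 shift.py '[[30,-2,0,-2,0],[30,-4,0,-3,0],[30,-7,0,-5,0]]'|grep -E "pos|force"
```

```text
tool_pos: [539.5, 27.3, 239.9]
contact_force: [-0.7, 14.1, -0.6]
finger_force: 30.0
tool_pos: [540.0, 22.0, 245.8]
contact_force: [-1.0, 8.6, -4.1]
finger_force: 30.0
tool_pos: [540.4, 16.6, 251.5]
contact_force: [0.4, 6.8, -6.0]
finger_force: 30.0
tool_pos: [540.9, 10.6, 257.4]
contact_force: [0.5, 6.4, -6.5]
finger_force: 30.0
tool_pos: [541.5, 3.7, 262.5]
contact_force: [-0.9, 6.6, -6.7]
finger_force: 30.0
```

```bash
python3 shift.py '[[30,-2,0,-1.5,0],[30,-4,0,-3,0],[30,-7,0,-4,0]]'|grep -E "pos|force"; python3 shift.py '[[30,-2,0,-1,0],[30,-4,0,-2,0],[30,-7,0,-3,0]]'|grep -E "pos|force"; python3 shift.py '[[30,25,0,-3,0],[30,50,0,-3,0],[30,100,0,-30,0],[30,143,0,-30,0],[30,143,0,-30,0]]'|grep -E "pos|force";python3 shift.py '[[30,0,0,0,0]]'>/dev/null; python3 go.py 0 0 0 0; python3 - <<'E'
from h import *
c=bot.capture("side");im=c["color"].astype(int)
o=bot.get_obs()["tool_pos"];p=proj(c,o-[0,0,159]).astype(int);x0,y0=p[0]-24,p[1]-12
s=im.sum(2)[y0:y0+56:2,x0:x0+48:2]
print(x0,y0);print("\n".join(" ".join("%3d"%v for v in r) for r in s))
E
```

```text
tool_pos: [542.1, -3.1, 266.6]
contact_force: [-0.3, 7.9, -4.6]
finger_force: 30.0
tool_pos: [542.8, -10.1, 269.4]
contact_force: [-1.1, 7.9, -4.5]
finger_force: 30.0
tool_pos: [529.6, 133.6, 300.5]
contact_force: [-0.1, -1.5, -3.1]
finger_force: 30.0
grasp [530.1 130.8 141. ] yaw 95.3 q [ 0.1   0.48  1.61 -0.    1.04  0.01] t 50.575 | shift [ -81.  -539.9  141.1] turn 1.664 rows 9.0 8.8
285 274
 82  83 134 141 152 163 151 170 170 216 356 477 575 668 662 600 578  95  90  93  97  97  89  99
 83  80 100 201 264 183 204 152 135 148 156 163 167 173 255 425 470 100  89  94 100  97 102  98
411 105  84 284 281 214 306 294 283 257 245 183 137 143 149 169  95  91  94  96  92  96  98 121
657 444 275 281 284 300 304 301 295 297 298 298 300 275 250 207  85  85  90  95  92  98  96  96
662 515 283 283 286 301 299 300 299 296 297 304 301 294 288 288  83  83  81  87  85  86  88 111
664 648 284 283 297 299 304 293 299 297 296 306 303 299 288 294  77  86  79  81  81  83  81 146
655 647 281 284 305 303 298 299 298 292 301 301 297 292 289 299 242 156 131  80  86  85  84  98
651 649 283 288 300 299 299 3
[... 1286 characters left out ...]
 179 184  70  73  71  66  65
 61  63  64  71  72 160 194 195 195 195 197 199 195 189 193 197 185 184 116  66  74  58  59  70
 63  64  60  91  76  81 149 194 195 195 186 197 197 195 190 192 188 175  71  66  67  65  69  75
 61  59  61  73  59  64  65  60  76 118 144 196 197 192 190 193 195 182  62  67  69  64  74  68
 59  63  78  73  61  66  65  66  61  52  64  67  83 123 132 186 197 118  66  65  68  69  68  72
 63  65  72  68  61  65  55  61  47  57  63  62  67  56  58  59  76  68  67  58  55  66  67  69
 62  71  73  64  62  64  60  59  50  62  58  71  63  54  62  59  65  54  60  61  65  65  67  78
 60  63  62  54  61  61  58  53  61  63  56  64  51  49  64  56  58  59  59  60  72  65  67  68
```

```bash
python3 - <<'E'
import tilt,numpy as np
print(tilt.fit(np.array([530.1,130.8,141.0]),[np.array(p) for p in[(302,299.5),(307,320.5)]]))
E
```

```text
(np.float64(74.21169550643152), array([26.86089664, 16.53431512]), array([-0.5, -0.2,  0.6,  0.2]))
```

```bash
python3 shift.py '[[30,0,0,30,0],[30,0,0,53,0],[30,0,0,53,0]]'|grep -E "pos|force";python3 shift.py '[[30,-1,0,3,0],[30,-4,0,4,0],[30,-7,0,6,0]]'|grep -E "pos|force";python3 shift.py '[[30,-3,0,1,0],[30,-6,0,2,0],[30,-8,0,4,0]]'|grep -E "pos|force";python3 shift.py '[[30,-3,0,1,0],[30,-5,0,3,0],[30,-7,0,4,0]]'|grep -E "pos|force"
```

```text
tool_pos: [529.7, 130.2, 245.5]
contact_force: [0.2, 0.2, -2.2]
finger_force: 30.0
tool_pos: [530.9, 124.1, 241.7]
contact_force: [-0.2, 0.3, -3.0]
finger_force: 30.0
tool_pos: [531.6, 116.5, 238.1]
contact_force: [-4.9, 0.4, 14.1]
finger_force: 30.0
tool_pos: [532.1, 109.4, 235.0]
contact_force: [-5.0, -0.9, 13.7]
finger_force: 30.0
```

```bash
python3 shift.py '[[30,-3,0,1.5,0],[30,-5,0,3,0],[30,-6,0,4,0]]'|grep -E "pos|force"; python3 shift.py '[[60,0,0,0,0],[75,0,0,0,0],[92,0,0,0,0],[92,0,0,0,0]]'|grep -E "pos|force";python3 shift.py '[[92,0,0,-30,0],[92,0,0,-90,0],[92,0,0,-130,0],[92,-60,0,-130,0],[92,-120,0,-130,0]]'|grep -E "pos|force";python3 shift.py '[[92,-60,0,0,0],[92,-120,0,0,0],[92,-180,0,0,0],[92,-180,0,0,0]]' >/dev/null; python3 stand.py
```

```text
tool_pos: [532.8, 103.0, 231.2]
contact_force: [-5.0, -3.9, 17.2]
finger_force: 30.0
tool_pos: [532.7, 103.5, 228.9]
contact_force: [-0.5, 0.9, -1.2]
finger_force: 0.0
tool_pos: [543.7, -16.7, 359.8]
contact_force: [1.0, -0.0, 0.5]
finger_force: 0.0
top 54 px (217, 266, 29, 28) ctr [533.6 126.3] size [57.  57.2] ang 5.7 int [238.4 364.  378. ]
top 104 px (217, 266, 29, 28) ctr [531.7 117.3] size [54.  54.1] ang 5.5 int [238.6 364.  376.7]
top ctr [490.2 236.5] size [363.5 322.1] mouth yaw -1.575 area 6961
top ctr [533.2 126.5] size [51.6 51.1] mouth yaw -3.036 area 694
matcorner [[660.0, 409.0], [657.0, 48.0], [384.0, 49.0], [384.0, 403.0]]
side ctr [526.3 132.7] size [63.1 98.3] mouth yaw -1.132 area 913
side ctr [410.  339.8] size [466.1 236. ] mouth yaw -2.242 area 7620
```

Jar B also stands upright, at (531.5,117.5). Regripping it.

```bash
python3 go.py 531.5 117.5 190 95.6;python3 shift.py '[[92,62,0,0,0],[92,124,0,0,0],[92,186,1,0,0],[92,248,1,0,0],[92,309,1.5,8,0]]'>/dev/null;python3 shift.py '[[92,0,0,0,0],[92,0,0,0,0]]'>/dev/null;python3 go.py 531.5 117.5 89 95.6
```

```text
grasp [ 560.2 -194.   199.9] yaw 95.4 q [-0.46  0.5   1.4   0.    1.24 -0.56] t 54.375 | shift [312.8   0.5  10.1] turn -0.004 rows 5.0 0.0
grasp [532.9 113.3 192.3] yaw 95.4 q [ 0.07  0.43  1.55 -0.    1.16 -0.03] t 55.25 | shift [  4.3  -1.  103.3] turn -0.003 rows 1.7 0.0
```

```bash
python3 shift.py '[[92,4.3,-1,40,0],[92,4.3,-1,85,0],[92,4.3,-1,103,0],[92,4.3,-1,103,0]]'|grep force;python3 shift.py '[[30,0,0,0,0],[30,0,0,0,0],[30,0,0,0,0],[30,0,0,0,0],[30,0,0,0,0]]'|grep -E "pos|force|wid";python3 shift.py '[[30,0,0,-40,0],[30,0,0,-90,0],[30,0,0,-155,0],[30,0,0,-155,0],[30,0,0,-155,0]]'|grep -E "pos|force|wid";python3 go.py 623.7 -181.4 245 95.5
```

```text
contact_force: [-0.1, 0.0, -0.1]
finger_force: 0.0
tool_pos: [531.9, 116.8, 248.3]
contact_force: [-1.1, -0.3, 2.2]
grip_width: 49.9
finger_force: 30.0
tool_pos: [531.5, 116.8, 402.0]
contact_force: [-0.1, 0.4, -3.6]
grip_width: 49.9
finger_force: 30.0
grasp [531.2 116.7 243. ] yaw 95.3 q [ 0.08  0.38  1.47 -0.    1.29 -0.02] t 57.0 | shift [-305.4   64.6   -2.1] turn -0.003 rows 5.0 0.0
```

```bash
python3 shift.py '[[30,-60,13,0,0],[30,-120,26,0,0],[30,-180,39,0,0],[30,-240,52,0,0],[30,-290,62,0,0]]'|grep force;python3 shift.py '[[30,0,0,0,0],[30,0,0,0,0]]'>/dev/null;python3 go.py 623.7 -181.4 245 95.5
```

```text
contact_force: [0.4, 1.0, -2.3]
finger_force: 30.0
grasp [ 619.5 -165.7  241.4] yaw 95.3 q [-0.38  0.57  1.17  0.    1.41 -0.47] t 57.875 | shift [-16.    2.7  -3.6] turn -0.004 rows 0.3 0.0
```

```bash
python3 shift.py '[[30,-16,2.7,0,0],[30,-16,2.7,0,0],[30,-16,2.7,0,0]]'>/dev/null; python3 go.py 623.7 -181.4 145 95.5; python3 shift.py '[[30,0,0,15,0],[30,0,0,35,0],[30,0,0,55,0],[30,0,0,75,0],[30,0,0,85,0]]'|grep force;python3 go.py 623.7 -181.4 145 95.5
```

```text
grasp [ 624.6 -181.5  244.1] yaw 95.3 q [-0.4   0.58  1.14  0.    1.42 -0.49] t 58.25 | shift [ 0.2 -0.9 99.1] turn -0.003 rows 1.6 0.0
contact_force: [0.1, 0.2, -2.1]
finger_force: 30.0
grasp [ 623.7 -181.3  157. ] yaw 95.3 q [-0.4   0.64  1.27 -0.    1.23 -0.49] t 58.875 | shift [-0.1 -0.  12. ] turn -0.003 rows 0.2 0.0
```

```bash
python3 shift.py '[[30,0,0,5,0],[30,0,0,9,0],[30,0,0,12,0],[30,0,0,13,0],[30,0,0,13,0]]'|grep -E "pos|force"; python3 shift.py '[[30,0,0,1,0],[30,0,0,1.5,0]]'|grep -E "pos|force"
```

```text
tool_pos: [624.6, -182.0, 305.3]
contact_force: [0.6, 0.1, -2.1]
finger_force: 30.0
tool_pos: [624.6, -182.0, 304.3]
contact_force: [-2.4, 0.2, 4.3]
finger_force: 30.0
```

```bash
python3 shift.py '[[60,0,0,0,0],[75,0,0,0,0],[92,0,0,0,0],[92,0,0,0,0]]'|grep force; python3 shift.py '[[92,0,0,-30,0],[92,0,0,-75,0],[60,0,0,-110,0],[0,0,0,-110,0],[0,0,0,-110,0]]'|grep -E "pos|force"; python3 go.py 482.5 -13.4 220 95.3
```

```text
contact_force: [0.6, -0.7, -0.3]
finger_force: 0.0
tool_pos: [624.4, -181.9, 412.7]
contact_force: [-0.2, 0.0, -1.3]
finger_force: 0.0
grasp [ 624.2 -181.8  253.7] yaw 95.3 q [-0.4   0.58  1.12 -0.    1.44 -0.49] t 60.875 | shift [ 180.7 -125.5   33.9] turn -0.0 rows 3.6 0.0
```

```bash
python3 shift.py '[[0,45,-31,0,0],[0,90,-62,0,0],[0,135,-94,0,0],[0,180.7,-125.5,30,0],[0,180.7,-125.5,30,0]]'>/dev/null; python3 shift.py '[[0,0,0,0,0],[0,0,0,0,0]]'|grep -E "pos|wid"; python3 jars.py|grep -v corner; python3 go.py 482.5 -13.4 137 95.3
python3 - <<'E'
from h import *
c=bot.capture("side");cv2.imwrite("pics/fin.png",cv2.resize(c["color"][100:320,220:470,::-1],(660,581)))
E
```

```text
tool_pos: [484.0, -14.5, 383.8]
grip_width: 1.1
top ctr [490.6 290.6] size [323.1 253.9] mouth yaw -3.14 area 6805
top ctr [488.3 128.7] size [ 31.6 144. ] mouth yaw -0.183 area 1121
top ctr [477.8  81.6] size [ 53.6 133.2] mouth yaw -0.004 area 1647
side ctr [406.3 334.6] size [478.8 235.3] mouth yaw -2.242 area 7601
grasp [483.9 -14.5 224.8] yaw 95.2 q [-0.19  0.29  1.67 -0.    1.19 -0.28] t 61.85 | shift [ 1.2 -1.4 87.8] turn -0.001 rows 1.4 0.0
```

View pics/fin.png

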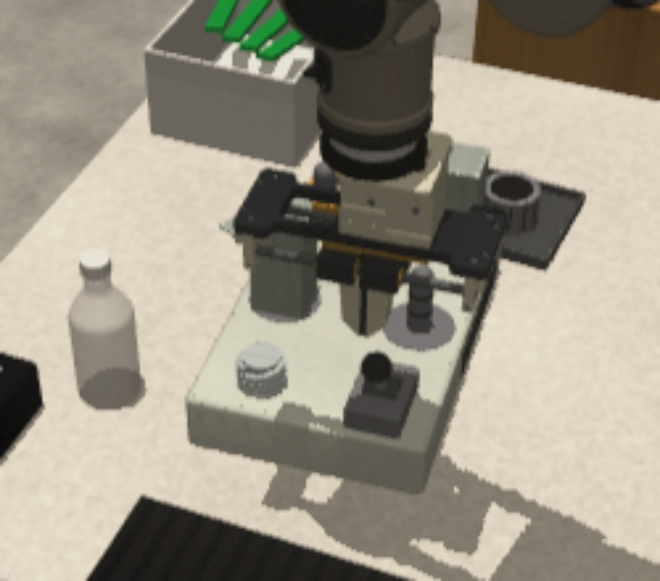

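Both jars stand on their pegs (peg 4 at (285,285), peg 1 at (467,178)), the cap is in the tray at (512,200), the bottle at (103,330) is upright and the mat is empty. Now the lever.

```bash
python3 shift.py '[[0,1,-1,45,0],[0,1,-1,88,0],[0,1,-1,88,0]]'|grep -E "pos|force"; python3 shift.py '[[0,-12,0,0,0],[0,-24,0,0,0],[0,-36,0,0,0],[0,-48,0,0,0],[0,-60,0,0,0]]'|grep -E "pos|force"; python3 shift.py '[[0,-4,0,0,0],[0,-8,0,0,0],[0,-8,0,0,0]]'|grep -E "pos|force"; python3 go.py 488.8 -82.1 137 95.3
```

```text
tool_pos: [481.3, -13.0, 293.4]
contact_force: [-0.7, 1.2, 0.4]
finger_force: 0.0
tool_pos: [487.5, -73.5, 295.8]
contact_force: [-0.6, 1.0, 0.1]
finger_force: 0.8
tool_pos: [488.0, -80.5, 295.4]
contact_force: [0.2, 0.5, -0.3]
finger_force: 0.0
grasp [487.9 -80.5 136.4] yaw 95.3 q [-0.32  0.41  1.76 -0.    0.97 -0.41] t 63.275 | shift [-1.6  0.7 -0.6] turn -0.0 rows 0.0 0.0
```

Pushing on until it meets the stop.

```bash
python3 shift.py '[[0,-1.5,0,0,0],[0,-3,0,0,0],[0,-3,0,0,0]]'|grep -E "pos|force:"; python3 shift.py '[[0,-1.5,0,0,0],[0,-3,0,0,0],[0,-3,0,0,0]]'|grep -E "pos|force:"; python3 shift.py '[[0,-1,0,0,0],[0,-2,0,0,0],[0,-2,0,0,0]]'|grep -E "pos|force:"
```

```text
tool_pos: [488.1, -81.9, 295.4]
contact_force: [0.1, 10.3, 0.7]
finger_force: 4.7
tool_pos: [488.2, -83.1, 295.4]
contact_force: [0.6, 20.9, 3.6]
finger_force: 10.2
tool_pos: [488.3, -83.9, 295.3]
contact_force: [1.7, 29.1, 4.6]
finger_force: 13.9
```

```bash
python3 shift.py '[[0,30,0,0,0],[0,60,0,-20,0],[0,60,0,-80,0],[0,90,0,-120,0],[0,150,0,-120,0]]'|grep -E "pos|force:"; python3 shift.py '[[0,60,0,0,0],[0,120,0,0,0],[0,150,0,0,0],[0,150,0,0,0]]'|grep pos; python3 - <<'E'
from h import *
x,y,th=np.load("dryer.npy");R=np.array([[np.cos(th),-np.sin(th)],[np.sin(th),np.cos(th)]])
W=lambda a,b,z:np.r_[R@[a,b]+[x,y],z]
cams={n:bot.capture(n) for n in("top","side")}
P={}
for n,c in cams.items():
    im=c["color"].astype(int).sum(2);on=proj(c,W(-60,98.6,130.3));off=proj(c,W(-60,151.4,130.3))
    u0,v0=on.astype(int)-15;b=(im[v0:v0+30,u0:u0+30]<75).astype(np.uint8)
    f,l,s,ce=cv2.connectedComponentsWithStats(b);i=1+np.argmax(s[1:,4]);P[n]=ce[i]+[u0,v0];print(n,"on",on.round(1),"off",off.round(1),"found",P[n].round(1),s[i,4])
p=tri(cams["top"],P["top"],cams["side"],P["side"]);print(p,"dryer",R.T@(p[:2]-[x,y]))
# jar tops: bright top faces at z=160
c=cams["top"];im=c["color"].astype(int).sum(2)
for n,a,b in(("peg1",-65,-120),("peg4",65,10)):
    m=np.zeros(im.shape,np.uint8);cv2.fillConvexPoly(m,np.array([proj(c,W(a+i,b+j,160)) for i,j in((-33,-33),(33,-33),(33,33),(-33,33))]).astype(np.int32),1)
    v=im[m>0]; t=cv2.threshold(v.astype(np.uint8) if 0 else np.clip(v//2,0,255).astype(np.uint8),0,255,cv2.THRESH_OTSU)[0]*2
    k=max(cv2.findContours(((im>t)&(m>0)).astype(np.uint8),0,1)[0],key=cv2.contourArea)
    r=cv2.minAreaRect(np.array([onz(c,q[0],160)[:2] for q in k],np.float32));print(n,W(a,b,0)[:2].round(1),np.round(r[0],1),np.round(r[1],1),r[2],t)
E
```

```text
tool_pos: [475.7, 60.9, 419.2]
contact_force: [0.5, 0.5, -1.5]
finger_force: 0.0
tool_pos: [460.7, 212.1, 415.5]
top on [339.9 297.5] off [313.6 300.4] found [339.3 297.3] 86Traceback (most recent call last):
  File "<stdin>", line 9, in <module>
    return _wrapfunc(a, 'argmax', axis=axis, out=out, **kwds)
    return bound(*args, **kwds)
ValueError: attempt to get argmax of an empty sequence
```

```bash
python3 -c "
from plant import bot
print(bot.close_job())"
```

```text
the job is handed in; nothing more can be done
None
```

The job is handed in: the cap stands right way up in the tray, both jars found on the mat are mouth down on pegs 1 and 4, the lever was pushed to its stop and measured in its on position, and the wash bottle was upright when last viewed; I did not re-measure how flat the jar rims sit at the end.

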